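Change the grain dishes clamped on the sloped light stand

TASK

Change the dishes on the sloped light stand: pull the red thumb wedge back to free the clamp bar, slide the bar right up, and put the orange-rimmed dish that was on show away flat in the blue-lined tray. Lay every other sealed grain dish from the worktop on the lit panel, side by side, lid up, lengthwise up the slope with its lower end at the bottom ledge. Then bring the bar down against their upper ends so that all sit on the ledge, and slide the wedge down its ramp until it jams the bar fast; do not disturb the tin of grain.

Things in the scene. Friction and masses are not known exactly. Their poses are not given: they have to be found in the camera images.
- deck: lit white panel of the fixed light stand, sloping 22 degrees. Origin on its surface at the middle of the bottom ledge's inner face; x up the slope, y left (looking up the slope), z square off the panel. Ledge: x -7 to 0, 9 mm high, foot 34 mm above the worktop. Side rails 11 mm high, inner faces at y = +-128 mm, to x = 212. Dishes at y = -76, 0, 76 mm (bays, not binding) leave 26 mm for fingers.
- clamp_bar (a joint): slide (m) of the aluminium bar across the panel: its lower rubber face is at deck x = 0.088 + joint. 0 is fully down (no room for a dish), 0.060 fully up; dishes sitting on the ledge stop it at 0.008. Bar 18 mm wide along x, top 18 mm above the panel. Friction about 2.5 N, stays where left; cannot be slid up while the wedge is jammed.
- bar_knob (a point): middle of the bar's round black knob, which stands square to the panel: 18 to 22 mm across, from 18 to 49 mm above the panel. This point is 34 mm above the panel, at deck y = 0, 10.5 mm up the slope from the bar's lower face.
- wedge (a joint): travel (m) of the red thumb wedge on its ramp at the bar's right-hand end: 0 fully free (up the slope); meets the right rail at 0.016 and jams when pushed on with about 6 to 20 N. In the deck frame it moves along (-0.990, -0.139, 0), and it rides with the bar. Friction when free 1.5 N. Jammed, it stays; free it by pulling the tab back up the slope, up to about 15 N.
- wedge_tab (a point): middle of the wedge's upright red thumb tab: 22 mm long up the slope, 12 mm thick (deck y), top 46 mm above the panel; this point is 34 mm above the panel. Beside it the dark strap is 18.5 mm high, the ramp block 13 mm, the rail 11 mm. With the bar fully up the tab's top is 150 mm above the worktop.
- dish_blue: sealed grain reference dish with a blue rim and a clear lid, grain kernels fixed inside; 96 mm long (its x), 50 mm wide (its y), 20 mm high (its z), 140 g, straight sides to grasp across the 50 mm width at mid-length. Origin: centre of the underside. Lies lid up on the worktop at the start, or is absent.
- dish_green: sealed grain reference dish with a green rim and a clear lid, grain kernels fixed inside; 96 mm long (its x), 50 mm wide (its y), 20 mm high (its z), 140 g, straight sides to grasp across the 50 mm width at mid-length. Origin: centre of the underside. Lies lid up on the worktop at the start, or is absent.
- dish_yellow: sealed grain reference dish with a yellow rim and a clear lid, grain kernels fixed inside; 96 mm long (its x), 50 mm wide (its y), 20 mm high (its z), 140 g, straight sides to grasp across the 50 mm width at mid-length. Origin: centre of the underside. Lies lid up on the worktop at the start, or is absent.
- dish_orange: sealed grain dish like the others (96 x 50 x 20 mm, x lengthwise, 140 g, grasp across the 50 mm) with an orange rim, lying on the lit panel under the clamp bar at the start, lower end at the ledge. Origin: centre of the underside.
- dish_tray: fixed grey storage tray with a blue lining, level on the worktop, 124 mm (its x) x 116 mm (its y) outside, walls 4 mm thick and 15 mm high, floor 4 mm above the worktop. Origin: centre of the underside. Room for one dish lengthwise along x with finger room at both sides.
- grain_tin: open aluminium tin of grain, 56 mm across, 27 mm high, standing among the dishes; bystander, leave alone. Origin: centre of the underside.

How it is judged:
On the way, in this order (a step that is already met when the one before it is completed fails the run):
1. the wedge is freed and the clamp bar is pushed up, clear of the loading space (at least 45 mm up) (value of joint clamp_bar above 0.045 m), for 0.2 s.
2. the orange-rimmed dish is in the storage tray and every coloured dish lies released on the lit panel, lengthwise up the slope, below the bar (x of dish_blue in the frame of deck between 0.044 and 0.075 m and y of dish_blue in the frame of deck between -0.106 and 0.106 m and z of dish_blue in the frame of deck between -0.004 and 0.004 m and angle between the z axis of each of dish_blue, dish_green, dish_yellow and the z axis of deck, either way round below 0.1 rad and angle between the x axis of each of dish_blue, dish_green, dish_yellow and the x axis of deck, either way round below 0.12 rad and angle between each of dish_blue, dish_green, dish_yellow's own z axis and vertical below 1 rad and contact force between the fingers and dish_blue below 0.1 N and linear speed of each of dish_blue, dish_green, dish_yellow, dish_orange below 0.02 m/s and x of dish_green in the frame of deck between 0.044 and 0.075 m and y of dish_green in the frame of deck between -0.106 and 0.106 m and z of dish_green in the frame of deck between -0.004 and 0.004 m and contact force between the fingers and dish_green below 0.1 N and x of dish_yellow in the frame of deck between 0.044 and 0.075 m and y of dish_yellow in the frame of deck between -0.106 and 0.106 m and z of dish_yellow in the frame of deck between -0.004 and 0.004 m and contact force between the fingers and dish_yellow below 0.1 N and x of dish_orange in the frame of dish_tray between -0.03 and 0.03 m and y of dish_orange in the frame of dish_tray between -0.04 and 0.04 m and z of dish_orange in the frame of dish_tray between 0 and 0.01 m and angle between dish_orange's own z axis and vertical below 0.1 rad and contact force between the fingers and dish_orange below 0.1 N), for 0.3 s.
3. the bar is down against the dishes and all sit on the ledge (x of dish_blue in the frame of deck between 0.044 and 0.0525 m and y of dish_blue in the frame of deck between -0.106 and 0.106 m and z of dish_blue in the frame of deck between -0.004 and 0.004 m and angle between the z axis of each of dish_blue, dish_green, dish_yellow and the z axis of deck, either way round below 0.1 rad and angle between the x axis of each of dish_blue, dish_green, dish_yellow and the x axis of deck, either way round below 0.12 rad and angle between each of dish_blue, dish_green, dish_yellow's own z axis and vertical below 1 rad and x of dish_green in the frame of deck between 0.044 and 0.0525 m and y of dish_green in the frame of deck between -0.106 and 0.106 m and z of dish_green in the frame of deck between -0.004 and 0.004 m and x of dish_yellow in the frame of deck between 0.044 and 0.0525 m and y of dish_yellow in the frame of deck between -0.106 and 0.106 m and z of dish_yellow in the frame of deck between -0.004 and 0.004 m and value of joint clamp_bar below 0.0125 m), for 0.2 s.
At the end, for the whole second after the job is handed in: The orange dish lies flat in the tray. Each other dish is flat on the panel, lid up, lengthwise up the slope (0.1 rad), lower end within 4.5 mm of the ledge; bar within 4.5 mm of them (joint < 0.0125); wedge pressing on the right rail with over 1.5 N; all at rest (all of step 3 and x of dish_orange in the frame of dish_tray between -0.03 and 0.03 m and y of dish_orange in the frame of dish_tray between -0.04 and 0.04 m and z of dish_orange in the frame of dish_tray between 0 and 0.01 m and angle between dish_orange's own z axis and vertical below 0.1 rad and contact force between the fingers and dish_orange below 0.1 N and linear speed of dish_orange below 0.02 m/s and contact force between wedge and deck above 1.5 N and value of joint wedge above 0.014 m and linear speed of each of dish_blue, dish_green, dish_yellow below 0.01 m/s); the robot touches nothing.
It fails at once if grain tin moved by more than 5 cm (distance of grain_tin from where it was at the start of the episode above 0.05 m).
Of dish_blue, dish_green, dish_yellow only 2 to 3 are there at a start; the rules pass over those that are not, and their reading is None.
At some moment in a run one of dish_blue, dish_green, dish_yellow may be knocked a few centimetres aside while the robot is not near it.
Once in a run the grip may slacken for a moment while it holds something.
It also fails if it takes over 200 s, if anything falls off the work surface, if the arm or the gripper's body presses on something with over 40 N, if the wrist force passes 120 N, or if a joint passes its speed limit or range.

ROBOT

A 6-joint arm with a two-finger parallel gripper is mounted at the origin on a cart in front of the work surface, level with it; the furniture and walls round the work are solid. World frame = base frame: x ahead of the robot, y to its left, z up, the work surface at z = 0. Lengths are in m, angles in rad, forces in N, time in s.
With the tool pointing down it reaches from about 0.375 to 0.975 m from the base axis. Payload 3.8 kg.
Tool frame: the origin (TCP) lies on the centre line of the jaws, within the pads' length; the fingertips stand 8 mm ahead of it and the grasp point (between the pads) lies 11 mm behind it; z points along the fingers, y is the direction in which the jaws open and shut (so a half turn about z gives the same grasp; the last joint's range is limited). The gripper opens to 85 mm and grips with 20 to 120 N. Pads are 22 mm wide; open, the fingers measure 114 mm over their backs; the gripper's body (76 mm by 85 mm) begins 54 mm behind the grasp point. The pads swing forward as they close: fully open they stand 13 mm farther back than shut.
Start: joints at [-1.299, 0.264, 1.604, -0, 1.274, -0.037], TCP at [0.205, -0.643, 0.239] pointing down, gripper open.
Joint ranges: [-2.63, 2.63], [-0.94, 2.18], [0.31, 2.57], [-1.31, 4.45], [0, 2.66], [-2.55, 2.55]. Speed limits (rad/s): [2.57, 2.57, 3.14, 3.14, 3.14, 3.14].

INTERFACE

Orientations are given as a rotation vector (axis times angle).
In Python, from workcell import bot gives the robot as it stands.
- The arm moves only by the tool arm_command, never from a script. Its arguments are lists of equal length, an entry for each row: "slide": the shift along the tool's x, y, z in m, a list of three; "angular": the turn, a rotation vector about the tool's x, y, z in degrees, a list of three; "hand": the finger opening in m, from 0 to 0.0854. A call has exactly 8 rows; each row shifts and turns the pose as measured when the row begins, along the tool's axes as they then stand; what a row does not reach is not made up. A row lasts 1/10 s, in which the tool goes at most 50 mm and 8.59 degrees, less where a joint would pass 70% of its speed; a pose out of reach is approached as far as the arm can. A call is refused whole if a number of a shift passes 0.05 or a number of a turn 8.59, either way. A call with a gripper value outside its range is refused whole. The fingers move at their own pace and stop on an object; "squeeze" is the grip in N (left out, the last holds). Time passes only in rows, so rows that do not move let the fingers close, or fill a call up. It gives the time, the measured TCP pose, the force and the opening at its end, in the units of the state.
- bot.read_state(): the state, without advancing time (a new reading comes with each control period).
- bot.read_camera(name): name is "side" or "top" or "wrist"; returns the picture (480x640x3 uint8, red, green, blue); there is no depth.
- bot.get_calibration(name): a dict with "fx", "fy", "cx", "cy" (pixels), "k1" (the pictures are not rectified: a ray, as slopes to the right and down, at radius r is drawn at 1 + k1 r^2 times it, then the intrinsics apply), "R" (3x3) and "t" (3): a world point X has camera coordinates R X + t. Camera axes: x right, y down, z forward; pixel columns grow to the right and rows downward; lengths in m; the calibration is good to about 2 mm. A picture is of the moment at which its call begins: read the wrist's pose just before it. get_calibration takes no time and is no camera call; for the wrist camera it gives the pose at the moment of the call.
- bot.finish_job(): hands the job in, once; it reports no verdict.
The state is a dict: "time": time; "q": joint angles; "joint_vel": joint speeds; "joint_torque": joint torques, N m; "tool_pos": TCP position; "tcp_rot": TCP orientation; "wrist_force": force on the tool from outside, world axes, zero at the start; "torque": the same for the moment, N m; "width": opening from 0.0 (shut) to 1.0 (fully open).
Only numpy, scipy, OpenCV 4.12 (cv2) and the standard library are available. Lean on these libraries where they do the work, as an engineer would, in place of code of your own. Each camera call takes 0.05 s, during which the arm holds its last target.

## Working session

There is one attempt and no reset: what is moved stays moved. The work goes in short steps, Python scripts to look and compute and a tool call to move; the robot and the scene stay as the last step left them, time stands still between calls to the robot, and variables do not carry over. Pictures are saved under pics/ and viewed, and the job is handed in when it is done.

Besides the shell and the picture viewer there is one more tool, called as name(argument=value, ...) on one line, values as JSON. arm_command: Moves the arm, as the interface text tells. Its arguments: {"type":"object","properties":{"slide":{"type":"array","items":{"type":"array","items":{"type":"number"}}},"angular":{"type":"array","items":{"type":"array","items":{"type":"number"}}},"hand":{"type":"array","items":{"type":"number"}},"squeeze":{"type":"number"}},"required":["slide","angular","hand"]}

```bash
ls; mkdir -p pics; python3 - <<'E'
from workcell import bot
import cv2
print(bot.read_state())
for n in ["side","top","wrist"]:
    c=bot.get_calibration(n);print(n,c)
    cv2.imwrite(f"pics/{n}0.png",bot.read_camera(n)[:,:,::-1])
E
```

```text
pics
{'time': 0.0, 'q': array([-1.29890068e+00,  2.64789558e-01,  1.60538696e+00, -3.02912895e-06,
        1.27370433e+00, -3.68992985e-02]), 'joint_vel': array([ 0.00120857, -0.00028831,  0.00161504, -0.00071294, -0.00076676,
       -0.0009036 ]), 'joint_torque': array([ 6.40634371e-04, -5.15105760e+01, -3.67317688e+01, -2.12024923e-05,
        1.27482330e-02, -2.43419390e-05]), 'tool_pos': array([ 0.20494361, -0.64237795,  0.23793049]), 'tcp_rot': array([-3.10197614e+00, -4.82781055e-01,  4.25559897e-04]), 'wrist_force': array([0.77999582, 0.28649523, 0.35206758]), 'torque': array([ 0.03269929, -0.00850488,  0.03066672]), 'width': 1.0000167134147513}
side {'fx': 535.0385205130577, 'fy': 535.0385205130577, 'cx': 315.95632299109434, 'cy': 242.3669502352671, 'k1': -0.08023299822253757, 'R': array([[ 0.76055289,  0.64920858, -0.00935532],
       [ 0.50609268, -0.60179465, -0.61782958],
       [-0.40673025,  0.46515741, -0.78625638]]), 't': array([-0.24013348, -0.27871767,  1.32968741])}
top {'fx': 517.6408717708815, 'fy': 517.6408717708815, 'cx': 314.621034372507, 'cy': 237.42716806234313, 'k1': 0.024379171612389672, 'R': array([[ 0.02141706, -0.99963059,  0.01673294],
       [-0.99697262, -0.02260541, -0.07439478],
       [ 0.07474555, -0.01508896, -0.99708847]]), 't': array([-0.18772199,  0.47458114,  1.05335137])}
wrist {'fx': 379.14740351930874, 'fy': 379.14740351930874, 'cx': 318.5652111182483, 'cy': 236.5039392480644, 'k1': -0.010642439088293378, 'R': array([[ 0.30362863, -0.95278568, -0.00301638],
       [-0.91236722, -0.29165773,  0.28726612],
       [-0.2745828 , -0.08447017, -0.95784606]]), 't': array([-0.67390566, -0.03768958,  0.37990666])}
```

View pics/side0.png

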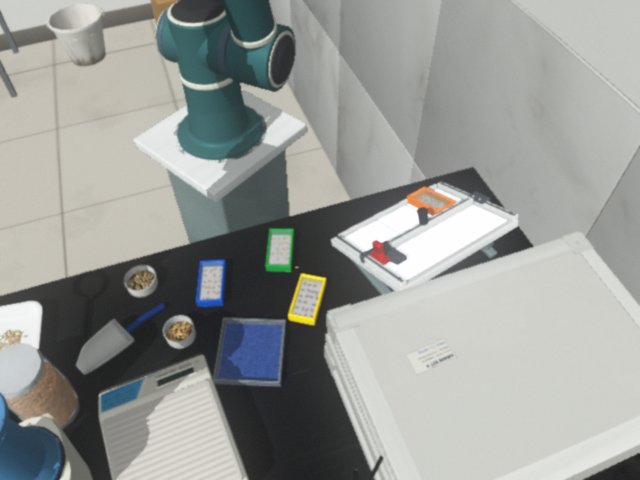

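View pics/top0.png

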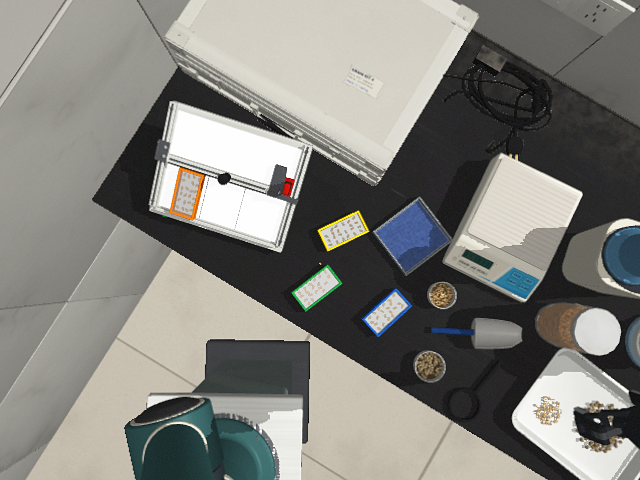

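View pics/wrist0.png

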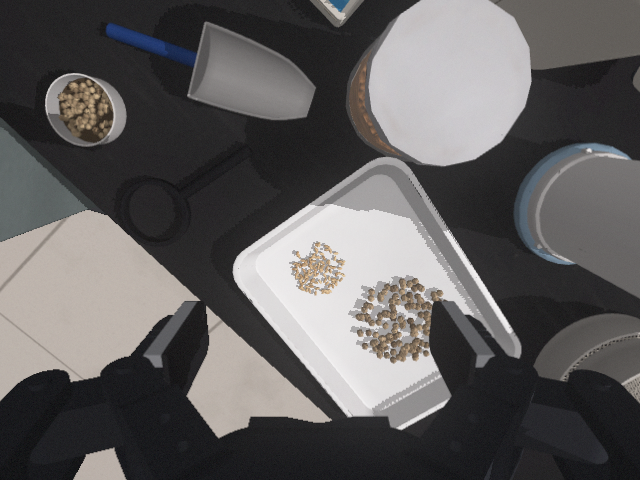

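```bash
cat > h.py <<'E'
import numpy as np, cv2
from scipy.spatial.transform import Rotation as Rn
from workcell import bot
def ray(c,u,v):
    x=(u-c['cx'])/c['fx'];y=(v-c['cy'])/c['fy']
    xd=np.array([x,y]);p=xd.copy()
    for _ in range(20): p=xd/(1+c['k1']*(p@p))
    d=c['R'].T@np.array([p[0],p[1],1.]);o=-c['R'].T@c['t']
    return o,d/np.linalg.norm(d)
def onz(c,u,v,z):
    o,d=ray(c,u,v);return o+d*(z-o[2])/d[2]
def proj(c,X):
    X=np.atleast_2d(X);P=X@c['R'].T+c['t'];p=P[:,:2]/P[:,2:];r=(p**2).sum(1,keepdims=True);p=p*(1+c['k1']*r)
    return p*[c['fx'],c['fy']]+[c['cx'],c['cy']]
def tri(obs):
    A=np.zeros((3,3));b=np.zeros(3)
    for c,u,v in obs:
        o,d=ray(c,u,v);M=np.eye(3)-np.outer(d,d);A+=M;b+=M@o
    X=np.linalg.solve(A,b)
    return X,[np.linalg.norm((np.eye(3)-np.outer(*[ray(c,u,v)[1]]*2))@(X-ray(c,u,v)[0])) for c,u,v in obs]
def zoom(img,u0,v0,u1,v1,s): return cv2.resize(img[v0:v1,u0:u1],None,fx=s,fy=s,interpolation=cv2.INTER_CUBIC)
def tool():
    s=bot.read_state();return s,np.array(s['tool_pos']),Rn.from_rotvec(s['tcp_rot'])
HUE={'blue':(105,130),'green':(50,80),'yellow':(22,35),'orange':(6,18),'red':(0,5)}
def mask(img,col,smin=130,vmin=70):
    h=cv2.cvtColor(img,cv2.COLOR_RGB2HSV);a,b=HUE[col]
    m=cv2.inRange(h,(a,smin,vmin),(b,255,255))
    if col=='red': m|=cv2.inRange(h,(175,smin,vmin),(180,255,255))
    return m
def blobs(img,col,amin=60,**k):
    m=mask(img,col,**k)
    cs,_=cv2.findContours(m,cv2.RETR_EXTERNAL,cv2.CHAIN_APPROX_NONE)
    return [c[:,0,:].astype(float) for c in sorted(cs,key=cv2.contourArea,reverse=True) if cv2.contourArea(c)>amin]
def rect(c,cont,z):
    P=np.array([onz(c,u,v,z)[:2] for u,v in cont])
    (cx,cy),(w,h),a=cv2.minAreaRect((P*1000).astype(np.float32))
    bx=cv2.boxPoints(((cx,cy),(w,h),a))
    e=bx[1]-bx[0];f=bx[2]-bx[1]
    l=e if np.linalg.norm(e)>np.linalg.norm(f) else f
    return np.array([cx,cy])/1000,sorted([w,h]),np.degrees(np.arctan2(l[1],l[0]))%180
E
python3 - <<'E'
from h import *
t=cv2.imread('pics/top0.png');s=cv2.imread('pics/side0.png')
cv2.imwrite('pics/tz.png',zoom(t,135,90,325,260,4)[:600,:800])
cv2.imwrite('pics/sz.png',zoom(s,325,160,525,300,4))
T=t[:,:,::-1].copy();c=bot.get_calibration('top')
for col in ['blue','green','yellow','orange','red']:
    for b in blobs(T,col):
        print(col,b.mean(0).round(),[x if np.isscalar(x) else np.round(x,4) for x in rect(c,b,0.02)])
E
```

```text
blue [411. 236.] [array([ 0.4865, -0.3785]), array([100.557 , 108.2924]), np.float32(128.11334)]
blue [386. 312.] [array([ 0.3289, -0.3277]), array([52.417 , 96.6728]), np.float32(133.05832)]
blue [452. 331.] [array([ 0.2935, -0.4625]), array([11.419 , 86.4366]), np.float32(87.93323)]
green [316. 288.] [array([ 0.3757, -0.1831]), array([51.2536, 95.9903]), np.float32(128.86438)]
yellow [343. 230.] [array([ 0.4947, -0.2352]), array([51.9772, 97.0842]), np.float32(116.93777)]
orange [187. 193.] [array([0.5642, 0.0896]), array([ 55.6948, 102.7667]), np.float32(169.7217)]
red [288. 186.] [array([ 0.5831, -0.1186]), array([19.2199, 38.2907]), np.float32(167.49997)]
```

View pics/tz.png

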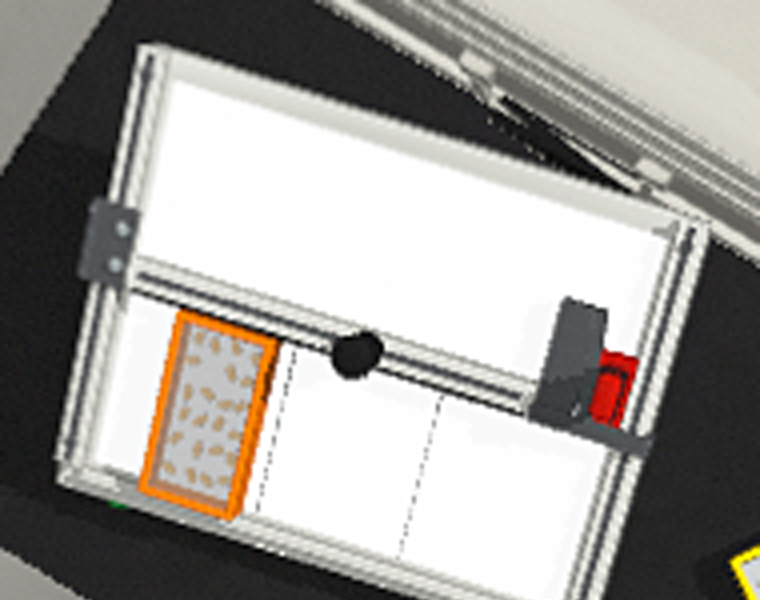

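View pics/sz.png

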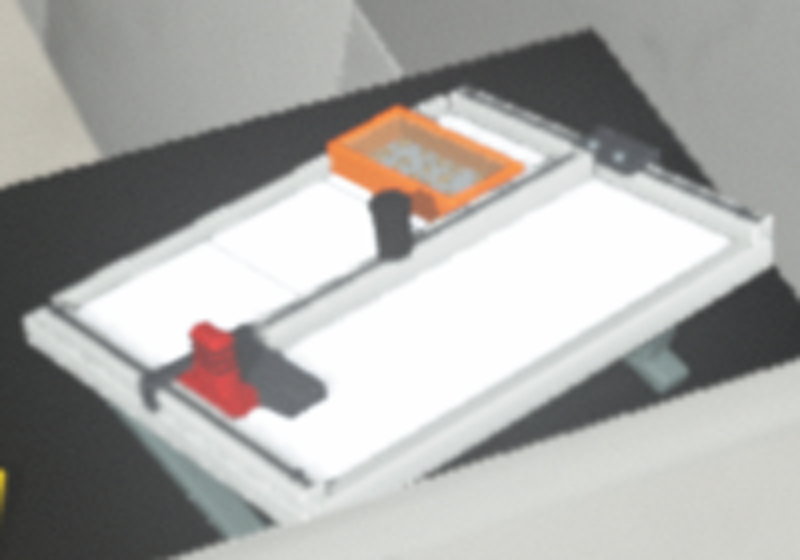

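```bash
python3 - <<'E'
from h import *
ct=bot.get_calibration('top');cs=bot.get_calibration('side')
T=lambda x,y:(ct,135+x/4-.4,90+y/4-.4)
S=lambda x,y:(cs,325+x/4-.4,160+y/4-.4)
pts={'knob':(T(357,350),S(391,198)),'FL':(T(145,45),S(768,216)),'NL':(T(58,484),S(458,90)),'FR':(T(708,225),S(315,490)),
'Or_farR':(T(279,340),S(437,192)),'Or_farL':(T(183,310),S(524,163)),'Or_nearR':(T(240,518),S(330,147)),'Or_nearL':(T(142,490),S(400,107)),'tab':(T(618,375),S(208,328))}
R={}
for k,(a,b) in pts.items():
    X,e=tri([a,b]);R[k]=X;print(k,X.round(4),np.round(e,4))
for a,b in [('NL','FL'),('FL','FR'),('Or_farL','Or_farR'),('Or_nearL','Or_nearR'),('Or_nearR','Or_farR'),('Or_nearL','Or_farL')]:
    d=R[b]-R[a];print(a,b,np.linalg.norm(d).round(4),np.degrees(np.arctan2(d[1],d[0])).round(2),np.degrees(np.arcsin(d[2]/np.linalg.norm(d))).round(2))
E
```

```text
knob [ 0.58   -0.0031  0.1272] [0.0002 0.0002]
FL [0.7217 0.1003 0.1289] [0.0002 0.0002]
NL [0.527  0.1631 0.0342] [0.0031 0.0031]
FR [ 0.6452 -0.1643  0.1298] [0.0029 0.0029]
Or_farR [0.5869 0.0369 0.1028] [0.0018 0.0018]
Or_farL [0.6043 0.0873 0.0931] [0.0008 0.0008]
Or_nearR [0.5082 0.0646 0.0567] [0.0016 0.0016]
Or_nearL [0.5206 0.1132 0.0565] [0.0009 0.0009]
tab [ 0.5673 -0.1273  0.1401] [0.0019 0.0019]
NL FL 0.2254 -17.88 24.83
FL FR 0.2754 -106.13 0.19
Or_farL Or_farR 0.0542 -109.05 10.29
Or_nearL Or_nearR 0.0502 -104.27 0.23
Or_nearR Or_farR 0.0953 -19.39 28.93
Or_nearL Or_farL 0.095 -17.19 22.67
```

```bash
cat >> h.py <<'E'
def deckT(p):
    Rd=(Rn.from_euler('z',p[0])*Rn.from_euler('y',-np.radians(22))).as_matrix()
    return Rd,np.array(p[1:4])
E
python3 - <<'E'
from h import *
from scipy.optimize import least_squares
ct=bot.get_calibration('top');cs=bot.get_calibration('side')
T=lambda x,y:(135+x/4-.4,90+y/4-.4)
S=lambda x,y:(325+x/4-.4,160+y/4-.4)
def res(p,full=False):
    Rd,o=deckT(p); yd=p[4]; w=p[5]; xr=p[6]
    L=[((.1065,0,.049),T(357,350),S(391,198)),
     ((.096,yd-.025,.02),T(279,340),S(437,192)),((.096,yd+.025,.02),T(183,310),S(524,163)),
     ((0,yd-.025,.02),T(240,518),S(330,147)),((0,yd+.025,.02),T(142,490),S(400,107)),
     ((xr,w,.011),T(145,45),S(768,216)),((xr,-w,.011),T(708,225),S(315,490)),
     ((-.007,w,.011),T(58,484),S(458,90)),((-.007,-w,.011),None,S(28,322)),
     ((.097,-.128,.0),None,None)]
    r=[];n=[]
    for X,a,b in L:
        W=o+Rd@np.array(X)
        for cc,m in ((ct,a),(cs,b)):
            if m is not None: r.append(proj(cc,W)[0]-m)
    r=np.array(r)
    return np.vstack([r]) if full else np.r_[r.ravel(),(p[3]-.034)/.001]
s=least_squares(res,[-.29,.48,.03,.034,.076,.137,.212],loss='soft_l1')
print(s.x.round(4),np.degrees(s.x[0]));print(res(s.x,True).round(1))
Rd,o=deckT(s.x);print(Rd.T@(np.array([.5673,-.1273,.1401])-o))
np.save('deck.npy',s.x[:4])
E
```

```text
[-0.2772  0.5011  0.021   0.0358  0.0688  0.1394  0.2094] -15.879973751836378
[[-0.7  1.3]
 [-0.7  1.1]
 [-0.1 -0.4]
 [ 3.   4.1]
 [-0.7 -0.5]
 [ 0.1  0.8]
 [-0.6  0.7]
 [-1.7  0.2]
 [-0.1  0.3]
 [-1.   0.5]
 [-0.8  0.7]
 [ 0.3  0.8]
 [-0.6 -0.8]
 [-2.1  2.4]
 [ 0.2 -2.7]
 [-1.2 -1. ]
 [ 0.7 -2.8]]
[ 0.13571827 -0.12454545  0.05764259]
```

```bash
cat >> h.py <<'E'
def deck(): return deckT(np.load('deck.npy'))
def d2w(p): Rd,o=deck();return o+Rd@np.array(p)
def w2d(p): Rd,o=deck();return Rd.T@(np.array(p)-o)
def Rdeck(flip=False):
    "tool square to panel, tool x = up slope (or down if flip)"
    Rd,o=deck();s=-1 if flip else 1
    return Rn.from_matrix(np.c_[s*Rd[:,0],-s*Rd[:,1],-Rd[:,2]])
def Rdown(yaw): 
    c,s=np.cos(np.radians(yaw)),np.sin(np.radians(yaw))
    return Rn.from_matrix(np.array([[c,s,0],[s,-c,0],[0,0,-1]]))
def plan(pos,R,n=8,vmax=.045,show=True):
    s,p,R0=tool()
    rv=(R0.inv()*R).as_rotvec();dp=np.array(pos)-p
    k=max(int(np.ceil(np.linalg.norm(dp)/vmax)),int(np.ceil(np.degrees(np.linalg.norm(rv))/8.5)),1)
    N=max(k,1)
    rows=[];Rc=R0
    for i in range(N):
        sl=Rc.inv().apply(dp/N);rows.append((sl,np.degrees(rv)/N));Rc=Rc*Rn.from_rotvec(rv/N)
    print('rows',N,'dist',np.linalg.norm(dp).round(4),'rot',np.degrees(np.linalg.norm(rv)).round(2))
    print('slide',[[round(float(x),4) for x in a] for a,b in rows])
    print('ang',[round(float(x),2) for x in rows[0][1]])
def st():
    s,p,R0=tool();print('t',round(s['time'],2),'tcp',p.round(4),'deck',w2d(p).round(4),'F',np.round(s['wrist_force'],2),'Fdeck',(deck()[0].T@s['wrist_force']).round(2),'w',round(s['width']*.0854,4),'q',np.round(s['q'],2))
E
python3 - <<'E'
from h import *
ct=bot.get_calibration('top');cs=bot.get_calibration('side')
for a,b in [((377,180),(327,318)),((170,40),(583,237))]:
    print(tri([(ct,*a),(cs,*b)]))
st()
print(d2w([.128,-.12,.034]), d2w([.128,-.12,.15]))
plan(d2w([.10,-.05,.20]),Rdeck())
plan(d2w([.10,-.05,.20]),Rdeck(True))
E
```

```text
(array([ 0.58588804, -0.29087339,  0.11311293]), [np.float64(0.0023649679220544245), np.float64(0.0023649679220545984)])
(array([0.83761341, 0.10573466, 0.14515816]), [np.float64(0.006225035692644794), np.float64(0.0062250356926449105)])
t 0.15 tcp [ 0.205  -0.6425  0.2383] deck [-0.0199 -0.7193  0.2264] F [ 0.25  0.15 -1.05] Fdeck [-0.21  0.22 -1.05] w 0.0855 q [-1.3   0.26  1.61 -0.    1.27 -0.04]
[ 0.57017927 -0.12339329  0.11528765] [ 0.52838325 -0.11150318  0.22284098]
rows 16 dist 0.6804 rot 39.98
slide [[0.0294, -0.0307, -0.0012], [0.0283, -0.0317, -0.0008], [0.0272, -0.0327, -0.0004], [0.026, -0.0337, 0.0], [0.0247, -0.0346, 0.0004], [0.0235, -0.0355, 0.0007], [0.0222, -0.0363, 0.001], [0.0208, -0.0371, 0.0012], [0.0194, -0.0378, 0.0014], [0.018, -0.0385, 0.0016], [0.0166, -0.0391, 0.0017], [0.0151, -0.0397, 0.0018], [0.0136, -0.0402, 0.0018], [0.0121, -0.0407, 0.0018], [0.0106, -0.0412, 0.0018], [0.009, -0.0415, 0.0018]]
ang [-0.41, 1.34, 2.07]
rows 18 dist 0.6804 rot 147.08
slide [[0.0262, -0.0273, -0.0011], [0.0297, -0.0233, -0.002], [0.0326, -0.0189, -0.0028], [0.0349, -0.0141, -0.0036], [0.0365, -0.009, -0.0042], [0.0373, -0.0037, -0.0047], [0.0374, 0.0017, -0.005], [0.0368, 0.007, -0.0052], [0.0354, 0.0122, -0.0052], [0.0333, 0.0172, -0.0051], [0.0305, 0.0218, -0.0049], [0.0271, 0.0259, -0.0044], [0.0232, 0.0296, -0.0039], [0.0188, 0.0326, -0.0032], [0.0141, 0.035, -0.0024], [0.0091, 0.0367, -0.0016], [0.0039, 0.0376, -0.0006], [-0.0014, 0.0378, 0.0004]]
ang [-1.56, -0.48, -8.01]
```

arm_command(slide=[[0.029,-0.031,-0.01],[0.028,-0.032,-0.01],[0.027,-0.033,0],[0.026,-0.034,0],[0.025,-0.035,0],[0.0235,-0.0355,0],[0.022,-0.036,0],[0.021,-0.037,0]], angular=[[-0.4,1.3,2.1],[-0.4,1.3,2.1],[-0.4,1.3,2.1],[-0.4,1.3,2.1],[-0.4,1.3,2.1],[-0.4,1.3,2.1],[-0.4,1.3,2.1],[-0.4,1.3,2.1]], hand=[0.085,0.085,0.085,0.085,0.085,0.085,0.085,0.085])

```text
time: 0.95
tool_pos: [0.3573, -0.3297, 0.2652]
tcp_rot: [3.107, -0.01, 0.298]
wrist_force: [0.6, -0.0, 0.4]
width: 0.997
```

```bash
python3 - <<'E'
from h import *
st()
plan(d2w([.06,-.03,.20]),Rdeck())
E
```

```text
t 0.95 tcp [ 0.3573 -0.3297  0.2652] deck [ 0.0467 -0.3767  0.2285] F [ 0.61 -0.05  0.37] Fdeck [0.69 0.12 0.12] w 0.0851 q [-0.89 -0.22  2.06  0.15  1.17  0.64]
rows 8 dist 0.3482 rot 18.9
slide [[0.0137, -0.0411, 0.0046], [0.0122, -0.0415, 0.0046], [0.0107, -0.0419, 0.0045], [0.0092, -0.0423, 0.0045], [0.0077, -0.0426, 0.0044], [0.0062, -0.0429, 0.0042], [0.0047, -0.0431, 0.004], [0.0032, -0.0432, 0.0038]]
ang [-0.41, 1.35, 1.89]
```

arm_command(slide=[[0.0137,-0.0411,0.0046],[0.0122,-0.0415,0.0046],[0.0107,-0.042,0.0045],[0.009,-0.0423,0.0045],[0.0077,-0.0426,0.0044],[0.006,-0.043,0.004],[0.0047,-0.043,0.004],[0.003,-0.043,0.004]], angular=[[-0.4,1.35,1.9],[-0.4,1.35,1.9],[-0.4,1.35,1.9],[-0.4,1.35,1.9],[-0.4,1.35,1.9],[-0.4,1.35,1.9],[-0.4,1.35,1.9],[-0.4,1.35,1.9]], hand=[0.085,0.085,0.085,0.085,0.085,0.085,0.085,0.085])

```text
time: 1.75
tool_pos: [0.4774, 0.0091, 0.2453]
tcp_rot: [2.998, -0.447, 0.607]
wrist_force: [0.3, -1.4, -0.6]
width: 0.995
```

```bash
python3 - <<'E'
from h import *
st();c=bot.get_calibration('wrist');im=bot.read_camera('wrist');st()
cv2.imwrite('pics/w1.png',im[:,:,::-1])
import pickle;pickle.dump(c,open('w1.pkl','wb'))
Rd,o=deck()
im=im[:,:,::-1].copy()
for X in [(0,.128,.009),(0,-.128,.009),(.212,.128,.011),(.212,-.128,.011),(.1065,0,.049),(.096,.0438,.02),(.096,.0938,.02),(0,.0438,.02),(0,.0938,.02),(.096,-.128,.011)]:
    u,v=proj(c,d2w(X))[0];cv2.drawMarker(im,(int(u),int(v)),(255,0,255),cv2.MARKER_CROSS,10,1)
cv2.imwrite('pics/w1o.png',im)
E
```

```text
t 1.75 tcp [0.4774 0.0091 0.2453] deck [ 0.0603 -0.018   0.2016] F [ 0.29 -1.38 -0.58] Fdeck [ 0.39 -1.25 -0.78] w 0.085 q [ 0.06 -0.38  2.25 -0.16  0.9   2.  ]
t 1.8 tcp [0.4785 0.0167 0.2447] deck [ 0.0591 -0.0104  0.2013] F [ 0.44  2.5  -0.95] Fdeck [-0.6   2.52 -0.79] w 0.0855 q [ 0.07 -0.37  2.25 -0.16  0.89  2.01]
```

View pics/w1o.png

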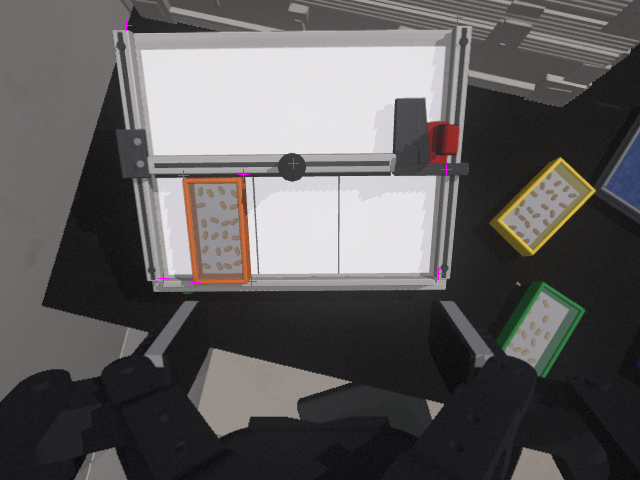

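```bash
python3 - <<'E'
from h import *
import pickle
st();c=bot.get_calibration('wrist');im=bot.read_camera('wrist');st()
cv2.imwrite('pics/w2.png',im[:,:,::-1]);pickle.dump(c,open('w2.pkl','wb'))
z=zoom(im[:,:,::-1],120,20,480,300,2)
cv2.imwrite('pics/w2z.png',z)
E
```

```text
t 1.8 tcp [0.4785 0.0167 0.2447] deck [ 0.0591 -0.0104  0.2013] F [ 0.44  2.5  -0.95] Fdeck [-0.6   2.52 -0.79] w 0.0855 q [ 0.07 -0.37  2.25 -0.16  0.89  2.01]
t 1.85 tcp [0.4775 0.0138 0.2444] deck [ 0.0589 -0.0135  0.2011] F [-0.04  0.26 -0.22] Fdeck [-0.18  0.24 -0.17] w 0.085 q [ 0.07 -0.37  2.25 -0.16  0.9   2.  ]
```

View pics/w2z.png

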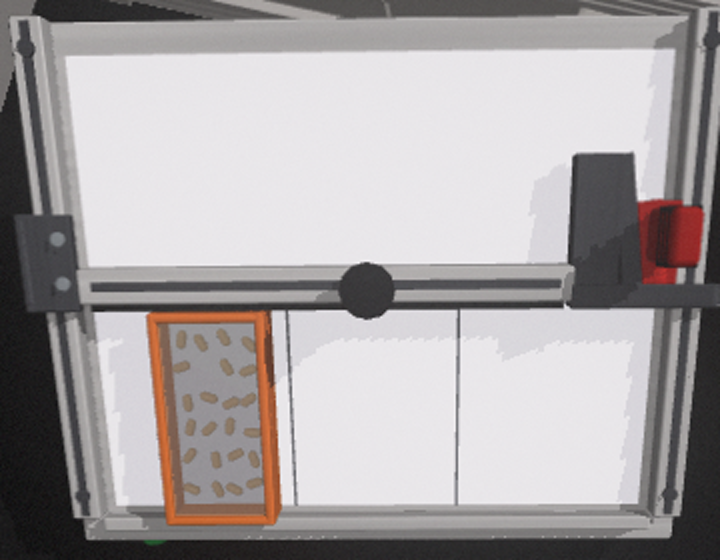

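```bash
python3 - <<'E'
from h import *
import pickle
from scipy.optimize import least_squares
c=pickle.load(open('w2.pkl','rb'))
L=[((.1065,0,.049),(367,290)),((0,.038,0),(297,505)),((0,-.038,0),(456,505)),((0,.128,0),(117,505)),((0,-.128,0),(642,507)),((.212,.128,.011),(45,17)),((.212,-.128,.011),(690,13))]
W=[1,1,1,1,1,.3,.3]
def res(p):
    Rd,o=deckT(p)
    r=[(proj(c,o+Rd@np.array(X))[0]-(m[0]/2+119.75,m[1]/2+19.75))*w for (X,m),w in zip(L,W)]
    return np.r_[np.ravel(r),(p[3]-.034)/.001]
s=least_squares(res,np.load('deck.npy'))
print(s.x,np.degrees(s.x[0]));print(res(s.x).round(1))
np.save('deck.npy',s.x)
def on(p,z):
    Rd,o=deck();a,d=ray(c,p[0]/2+119.75,p[1]/2+19.75);A=Rd.T@(a-o);D=Rd.T@d;return (A+D*(z-A[2])/D[2]).round(4)
print('orange',[on(p,.02) for p in [(148,313),(266,313),(273,523),(168,523)]])
print('bar low face base',on((350,309),0),on((350,309),.018), 'bar ends top',on((80,270),.018))
print('tab top corners',[on(p,.046) for p in [(659,206),(702,207),(697,267),(660,265)]])
print('line',[on(p,0) for p in [(287,310),(459,310)]])
E
```

```text
[-0.29167656  0.50070914  0.02341578  0.03196798] -16.711835763126306
[ 0.5  0.1  0.3  0.3 -0.   0.4 -2.6  0.2  1.3 -0.6 -0.1 -0.8  1.2 -1.1
 -2. ]
orange [array([0.0947, 0.0947, 0.02  ]), array([0.0945, 0.0447, 0.02  ]), array([-0.0006,  0.0465,  0.02  ]), array([-0.0007,  0.0946,  0.02  ])]
bar low face base [0.0938 0.0107 0.    ] [0.0959 0.0093 0.018 ] bar ends top [0.1126 0.1224 0.018 ]
tab top corners [array([ 0.1367, -0.1082,  0.046 ]), array([ 0.1363, -0.1242,  0.046 ]), array([ 0.1145, -0.1245,  0.046 ]), array([ 0.1153, -0.1105,  0.046 ])]
line [array([0.0934, 0.0389, 0.    ]), array([ 0.0932, -0.0378,  0.    ])]
```

```bash
python3 - <<'E'
from h import *
st();plan(d2w([.126,-.118,.085]),Rdeck())
E
```

```text
t 1.85 tcp [0.4775 0.0138 0.2444] deck [ 0.0615 -0.0159  0.2042] F [-0.04  0.26 -0.22] Fdeck [-0.19  0.24 -0.16] w 0.085 q [ 0.07 -0.37  2.25 -0.16  0.9   2.  ]
rows 4 dist 0.1697 rot 0.94
slide [[0.0157, 0.0259, 0.0297], [0.0158, 0.0258, 0.0297], [0.0159, 0.0257, 0.0298], [0.016, 0.0256, 0.0298]]
ang [-0.16, -0.17, 0.06]
```

arm_command(slide=[[0.0158,0.0258,0.0297],[0.0158,0.0258,0.0297],[0.0158,0.0258,0.0297],[0.0158,0.0258,0.0297],[0,0,0],[0,0,0],[0,0,0],[0,0,0]], angular=[[-0.16,-0.17,0.06],[-0.16,-0.17,0.06],[-0.16,-0.17,0.06],[-0.16,-0.17,0.06],[0,0,0],[0,0,0],[0,0,0],[0,0,0]], hand=[0.05,0.05,0.05,0.05,0.05,0.05,0.05,0.05])

```text
time: 2.65
tool_pos: [0.55, -0.1163, 0.1567]
tcp_rot: [3.002, -0.424, 0.583]
wrist_force: [-0.2, 0.9, 0.5]
width: 0.587
```

```bash
python3 - <<'E'
from h import *
st();c=bot.get_calibration('wrist');im=bot.read_camera('wrist')
cv2.imwrite('pics/w3.png',im[:,:,::-1])
plan(d2w([.126,-.118,.032]),Rdeck())
E
```

```text
t 2.65 tcp [ 0.55   -0.1163  0.1567] deck [ 0.1277 -0.1196  0.0829] F [-0.23  0.94  0.45] Fdeck [-0.29  0.84  0.6 ] w 0.0501 q [-0.24 -0.1   2.21 -0.02  0.65  1.62]
rows 2 dist 0.0512 rot 0.64
slide [[-0.0009, -0.0006, 0.0256], [-0.0009, -0.0007, 0.0256]]
ang [-0.11, -0.01, 0.3]
```

View pics/w3.png

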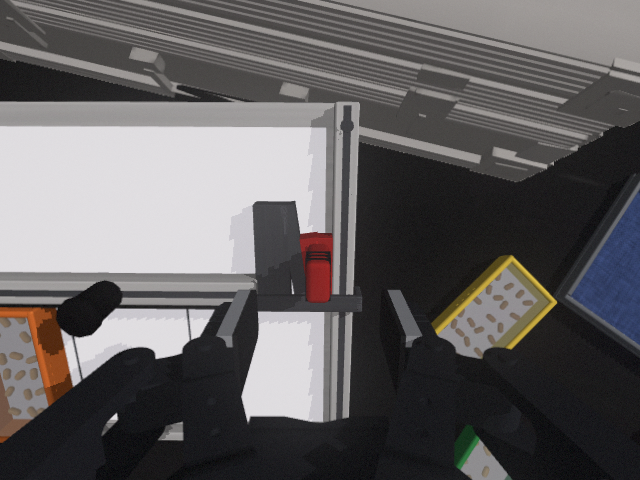

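arm_command(slide=[[-0.001,-0.0007,0.025],[-0.001,-0.0007,0.025],[0,0,0],[0,0,0],[0,0,0],[0,0,0],[0,0,0],[0,0,0]], angular=[[0,0,0],[0,0,0],[0,0,0],[0,0,0],[0,0,0],[0,0,0],[0,0,0],[0,0,0]], hand=[0.05,0.05,0.05,0.0,0.0,0.0,0.0,0.0], squeeze=50)

```text
time: 3.5
tool_pos: [0.5679, -0.1204, 0.1172]
tcp_rot: [2.994, -0.412, 0.6]
wrist_force: [5.7, 1.8, -10.0]
width: 0.126
```

```bash
python3 - <<'E'
from h import *
st()
E
```

```text
t 3.5 tcp [ 0.5679 -0.1204  0.1172] deck [ 0.13   -0.1184  0.0394] F [  5.68   1.84 -10.  ] Fdeck [  0.81   3.39 -11.11] w 0.0107 q [-0.24 -0.02  2.21 -0.04  0.55  1.63]
```

arm_command(slide=[[0.004,-0.0006,0],[0.004,-0.0006,0],[0.004,-0.0006,0],[0.004,-0.0006,0],[0.003,-0.0004,0],[0,0,0],[0,0,0],[0,0,0]], angular=[[0,0,0],[0,0,0],[0,0,0],[0,0,0],[0,0,0],[0,0,0],[0,0,0],[0,0,0]], hand=[0.0,0.0,0.0,0.0,0.0,0.0,0.0,0.0])

```text
time: 4.3
tool_pos: [0.5824, -0.1225, 0.1228]
tcp_rot: [2.996, -0.414, 0.586]
wrist_force: [-1.8, -3.2, -5.5]
width: 0.127
```

```bash
python3 - <<'E'
from h import *
st()
cv2.imwrite('pics/t4.png',zoom(bot.read_camera('top')[:,:,::-1],135,90,325,260,4)[:600,:800])
cv2.imwrite('pics/s4.png',zoom(bot.read_camera('side')[:,:,::-1],325,160,525,300,4))
E
```

```text
t 4.3 tcp [ 0.5824 -0.1225  0.1228] deck [ 0.1454 -0.1163  0.0392] F [-1.81 -3.19 -5.47] Fdeck [-2.81 -3.57 -4.76] w 0.0108 q [-0.24  0.01  2.17 -0.04  0.57  1.64]
```

View pics/s4.png

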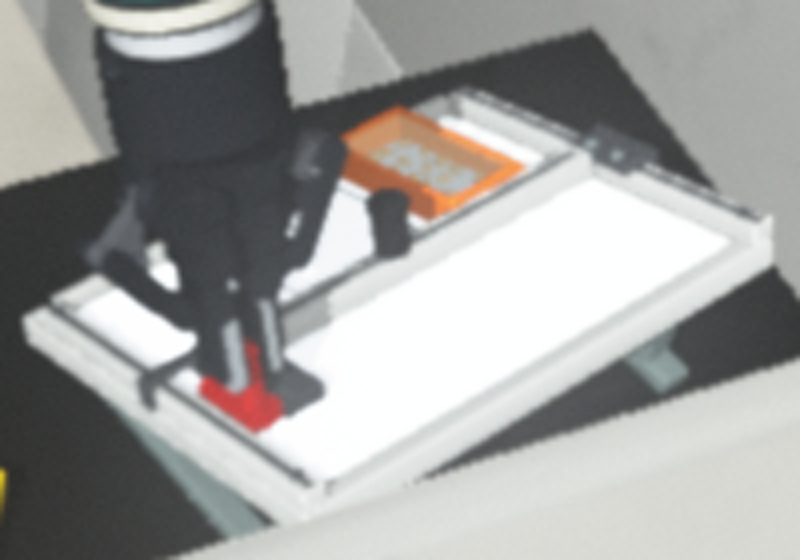

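arm_command(slide=[[0.002,-0.0003,0],[0,0,0],[0,0,0],[0,0,0],[0,0,-0.02],[0,0,-0.025],[0,0,-0.025],[0,0,0]], angular=[[0,0,0],[0,0,0],[0,0,0],[0,0,0],[0,0,0],[0,0,0],[0,0,0],[0,0,0]], hand=[0.0,0.0,0.05,0.05,0.05,0.05,0.05,0.05])

```text
time: 5.2
tool_pos: [0.5661, -0.1147, 0.1994]
tcp_rot: [2.991, -0.409, 0.616]
wrist_force: [0.2, -0.2, 0.7]
width: 0.59
```

```bash
python3 - <<'E'
from h import *
st()
c=bot.get_calibration('wrist');im=bot.read_camera('wrist')
cv2.imwrite('pics/w5.png',im[:,:,::-1])
plan(d2w([.1065,0,.09]),Rdeck())
E
```

```text
t 5.2 tcp [ 0.5661 -0.1147  0.1994] deck [ 0.1576 -0.1135  0.1169] F [ 0.24 -0.24  0.75] Fdeck [ 0.55 -0.16  0.58] w 0.0504 q [-0.23 -0.13  2.15 -0.03  0.71  1.63]
rows 3 dist 0.1267 rot 1.65
slide [[-0.0162, -0.0381, 0.0082], [-0.0163, -0.038, 0.0083], [-0.0165, -0.0379, 0.0084]]
ang [-0.04, -0.41, 0.37]
```

View pics/w5.png

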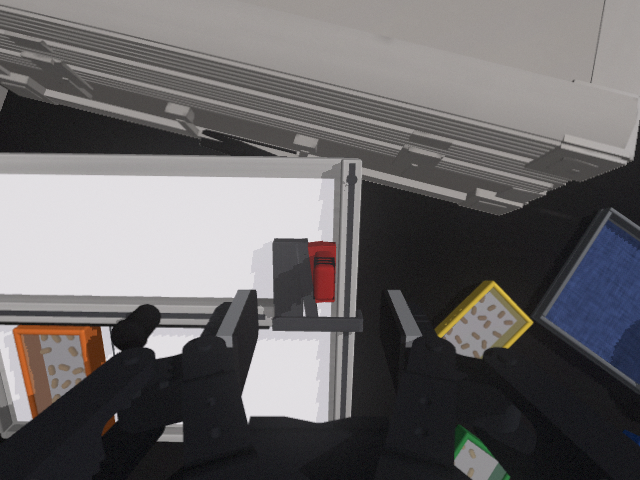

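arm_command(slide=[[-0.0163,-0.038,0.0083],[-0.0163,-0.038,0.0083],[-0.0165,-0.038,0.0083],[0,0,0],[0,0,0],[0,0,0],[0,0,0],[0,0,0]], angular=[[0,-0.4,0.4],[0,-0.4,0.4],[0,-0.4,0.4],[0,0,0],[0,0,0],[0,0,0],[0,0,0],[0,0,0]], hand=[0.05,0.05,0.05,0.05,0.05,0.05,0.05,0.05])

```text
time: 6.05
tool_pos: [0.5676, 0.0059, 0.1554]
tcp_rot: [2.997, -0.448, 0.597]
wrist_force: [1.2, -0.3, -0.3]
width: 0.585
```

```bash
python3 - <<'E'
from h import *
st()
plan(d2w([.1065,0,.036]),Rdeck())
E
```

```text
t 6.05 tcp [0.5676 0.0059 0.1554] deck [0.1103 0.0024 0.0886] F [ 1.22 -0.32 -0.32] Fdeck [ 1.05  0.04 -0.77] w 0.05 q [ 0.04 -0.08  2.19 -0.2   0.66  2.04]
rows 2 dist 0.0527 rot 0.61
slide [[-0.0021, 0.0013, 0.0263], [-0.002, 0.0013, 0.0263]]
ang [-0.08, -0.25, -0.17]
```

arm_command(slide=[[-0.002,0.0013,0.026],[-0.002,0.0013,0.026],[0,0,0.003],[0,0,0],[0,0,0],[0,0,0],[0,0,0],[0,0,0]], angular=[[0,-0.25,-0.2],[0,-0.25,0],[0,0,0],[0,0,0],[0,0,0],[0,0,0],[0,0,0],[0,0,0]], hand=[0.05,0.05,0.05,0.05,0.0,0.0,0.0,0.0])

```text
time: 6.85
tool_pos: [0.5885, -0.0018, 0.108]
tcp_rot: [3.003, -0.457, 0.605]
wrist_force: [3.8, -5.7, -8.8]
width: 0.21
```

```bash
python3 - <<'E'
from h import *
st()
E
```

```text
t 6.85 tcp [ 0.5885 -0.0018  0.108 ] deck [0.1132 0.0011 0.0363] F [ 3.79 -5.66 -8.78] Fdeck [  1.59  -4.33 -10.11] w 0.0179 q [ 0.02  0.02  2.19 -0.21  0.55  2.04]
```

arm_command(slide=[[0.009,0,0],[0.009,0,0],[0.009,0,0],[0.009,0,0],[0.008,0,0],[0.006,0,0],[0,0,0],[0,0,0]], angular=[[0,0,0],[0,0,0],[0,0,0],[0,0,0],[0,0,0],[0,0,0],[0,0,0],[0,0,0]], hand=[0.0,0.0,0.0,0.0,0.0,0.0,0.0,0.0])

```text
time: 7.65
tool_pos: [0.6327, -0.015, 0.1265]
tcp_rot: [3.006, -0.458, 0.593]
wrist_force: [-2.2, 3.9, -4.1]
width: 0.211
```

```bash
python3 - <<'E'
from h import *
st()
E
```

```text
t 7.65 tcp [ 0.6327 -0.015   0.1265] deck [0.1629 0.0011 0.0362] F [-2.19  3.91 -4.14] Fdeck [-4.54  3.11 -2.63] w 0.018 q [-0.01  0.08  2.09 -0.17  0.6   1.98]
```

arm_command(slide=[[0,0,0],[0,0,0],[0,0,-0.02],[0,0,-0.025],[0,0,-0.025],[-0.03,0,0],[0,0,0],[0,0,0]], angular=[[0,0,0],[0,0,0],[0,0,0],[0,0,0],[0,0,0],[0,0,0],[0,0,0],[0,0,0]], hand=[0.05,0.05,0.05,0.05,0.06,0.07,0.07,0.07])

```text
time: 8.45
tool_pos: [0.5882, -0.0027, 0.1944]
tcp_rot: [2.997, -0.457, 0.634]
wrist_force: [0.9, -0.5, -0.3]
width: 0.814
```

```bash
python3 - <<'E'
from h import *
st()
im=bot.read_camera('top')
cv2.imwrite('pics/t6.png',im[:,:,::-1])
c=bot.get_calibration('top')
for col in ['blue','green','yellow']:
    for b in blobs(im,col)[:2]: print(col,rect(c,b,.02))
plan(d2w([.048,.0703,.09]),Rdeck())
E
```

```text
t 8.45 tcp [ 0.5882 -0.0027  0.1944] deck [1.455e-01 1.000e-04 1.164e-01] F [ 0.91 -0.52 -0.26] Fdeck [ 0.85 -0.24 -0.62] w 0.0695 q [ 0.02 -0.09  2.13 -0.17  0.71  2.  ]
blue (array([ 0.48644794, -0.37860706]), [100.56163024902344, 108.05467224121094], np.float32(128.03133))
blue (array([ 0.32894073, -0.32767212]), [52.41702651977539, 96.67281341552734], np.float32(133.05832))
green (array([ 0.3757298 , -0.18301515]), [51.256797790527344, 96.09889221191406], np.float32(128.38713))
yellow (array([ 0.49449207, -0.23471313]), [51.93366241455078, 98.2044906616211], np.float32(116.896286))
rows 3 dist 0.1222 rot 1.92
slide [[-0.0327, -0.0229, 0.008], [-0.0325, -0.0231, 0.0082], [-0.0323, -0.0233, 0.0084]]
ang [-0.24, -0.53, -0.26]
```

View pics/t6.png

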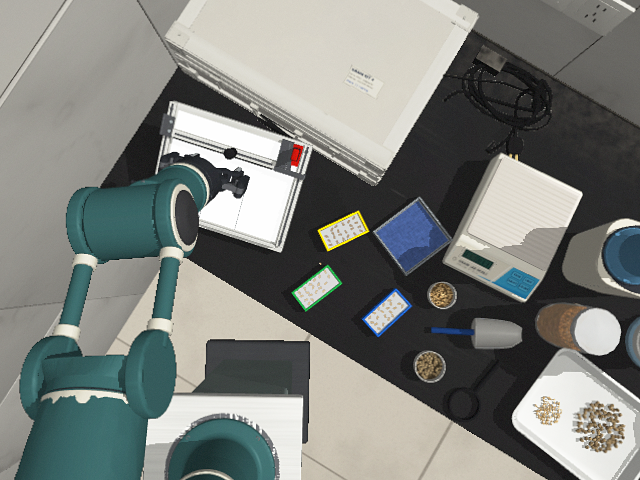

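arm_command(slide=[[-0.0327,-0.023,0.008],[-0.0327,-0.023,0.008],[-0.0325,-0.023,0.008],[0,0,0],[0,0,0],[0,0,0],[0,0,0],[0,0,0]], angular=[[-0.24,-0.5,-0.26],[-0.24,-0.5,-0.26],[-0.24,-0.5,-0.26],[0,0,0],[0,0,0],[0,0,0],[0,0,0],[0,0,0]], hand=[0.07,0.07,0.07,0.07,0.07,0.07,0.07,0.07])

```text
time: 9.3
tool_pos: [0.54, 0.0871, 0.1395]
tcp_rot: [2.994, -0.448, 0.608]
wrist_force: [0.2, 0.2, -0.5]
width: 0.821
```

```bash
python3 - <<'E'
from h import *
st()
cv2.imwrite('pics/w7.png',bot.read_camera('wrist')[:,:,::-1])
plan(d2w([.048,.0703,.011]),Rdeck())
E
```

```text
t 9.3 tcp [0.54   0.0871 0.1395] deck [0.0582 0.0723 0.0924] F [ 0.24  0.19 -0.53] Fdeck [-0.04  0.25 -0.55] w 0.0701 q [ 0.23 -0.08  2.23 -0.32  0.67  2.32]
rows 2 dist 0.0822 rot 1.0
slide [[-0.0058, 0.0012, 0.0407], [-0.0055, 0.0011, 0.0407]]
ang [-0.07, -0.47, -0.17]
```

View pics/w7.png

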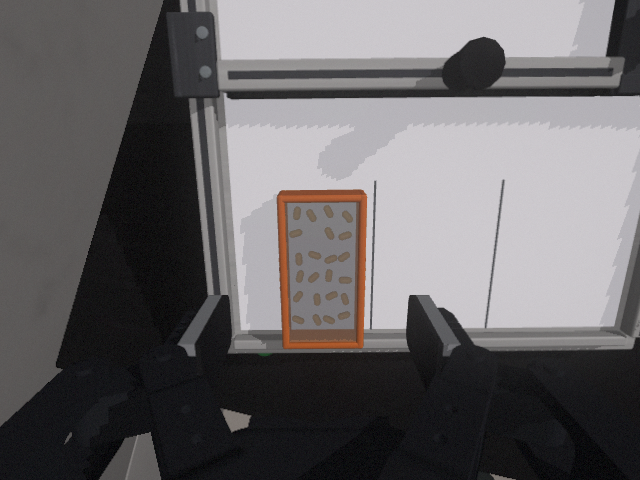

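arm_command(slide=[[-0.003,0.001,0.02],[-0.003,0.001,0.02],[-0.003,0,0.02],[-0.003,0,0.015],[0,0,0.003],[0,0,0],[0,0,0],[0,0,0]], angular=[[0,-0.2,0],[0,-0.2,0],[0,-0.2,0],[0,-0.2,0],[0,0,0],[0,0,0],[0,0,0],[0,0,0]], hand=[0.07,0.07,0.07,0.07,0.07,0.07,0.07,0.07])

```text
time: 10.15
tool_pos: [0.5652, 0.0769, 0.0676]
tcp_rot: [2.997, -0.46, 0.605]
wrist_force: [0.4, 0.3, -0.8]
width: 0.822
```

```bash
python3 - <<'E'
from h import *
st()
plan(d2w([.048,.0703,.011]),Rdeck())
E
```

```text
t 10.15 tcp [0.5652 0.0769 0.0676] deck [0.0563 0.0697 0.0157] F [ 0.42  0.27 -0.81] Fdeck [-0.    0.38 -0.88] w 0.0702 q [ 0.2   0.07  2.24 -0.37  0.51  2.37]
rows 1 dist 0.0096 rot 1.12
slide [[-0.0084, -0.0004, 0.0046]]
ang [-0.32, -0.73, -0.78]
```

arm_command(slide=[[-0.006,-0.0004,0.003],[-0.003,0,0.002],[0,0,0],[0,0,0],[0,0,0],[0,0,0],[0,0,0],[0,0,0]], angular=[[-0.3,-0.7,-0.7],[0,0,0],[0,0,0],[0,0,0],[0,0,0],[0,0,0],[0,0,0],[0,0,0]], hand=[0.07,0.07,0.07,0.0,0.0,0.0,0.0,0.0], squeeze=50)

```text
time: 10.95
tool_pos: [0.5596, 0.0802, 0.0615]
tcp_rot: [2.999, -0.44, 0.588]
wrist_force: [0.1, 0.2, -0.1]
width: 0.579
```

```bash
python3 - <<'E'
from h import *
st()
cv2.imwrite('pics/w8.png',bot.read_camera('wrist')[:,:,::-1])
E
```

```text
t 10.95 tcp [0.5596 0.0802 0.0615] deck [0.0482 0.0713 0.0123] F [ 0.13  0.16 -0.14] Fdeck [ 0.02  0.19 -0.16] w 0.0494 q [ 0.21  0.07  2.25 -0.38  0.51  2.37]
```

View pics/w8.png

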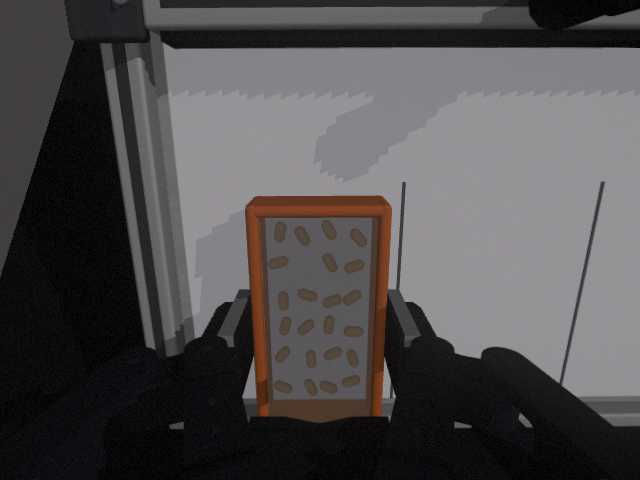

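```bash
python3 - <<'E'
from h import *
t=cv2.imread('pics/t6.png');s=cv2.imread('pics/side0.png')
a=zoom(t,365,190,460,280,6);b=zoom(s,205,310,295,395,6)
cv2.imwrite('pics/tr.png',a);cv2.imwrite('pics/trs.png',b)
E
```

```text
(no output)
```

View pics/tr.png

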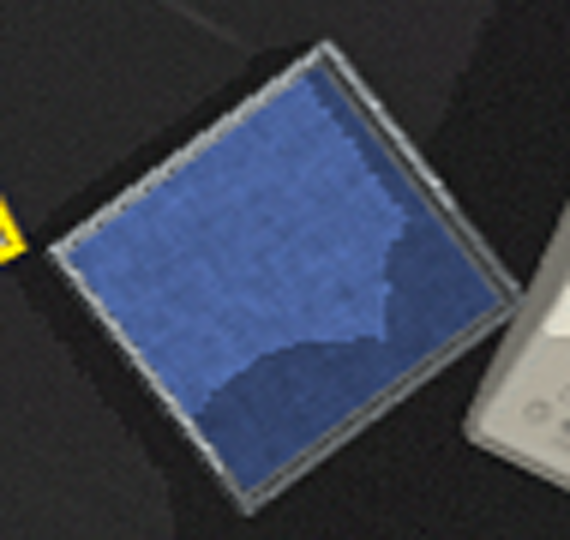

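View pics/trs.png

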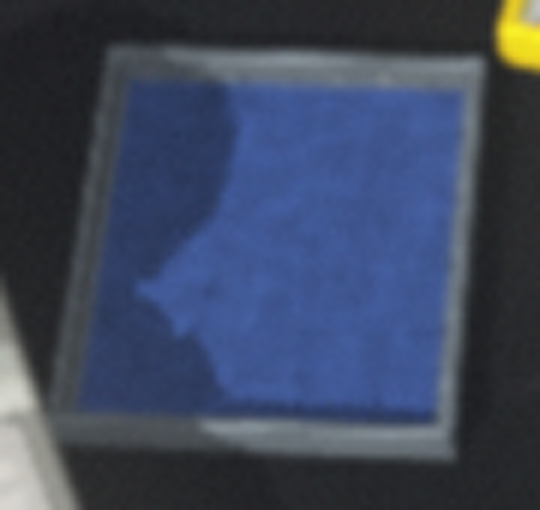

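arm_command(slide=[[0,0,-0.01],[0,0,-0.02],[0,0,-0.03],[0,0,-0.03],[0,0,-0.03],[0,0,0],[0,0,0],[0,0,0]], angular=[[0,0,0],[0,0,0],[0,0,0],[0,0,0],[0,0,0],[0,0,0],[0,0,0],[0,0,0]], hand=[0.0,0.0,0.0,0.0,0.0,0.0,0.0,0.0])

```text
time: 11.8
tool_pos: [0.5115, 0.0931, 0.1757]
tcp_rot: [3.0, -0.441, 0.579]
wrist_force: [-0.4, -0.2, -0.8]
width: 0.569
```

```bash
python3 - <<'E'
from h import *
c=bot.get_calibration('top');s=bot.get_calibration('side')
P=np.array([onz(c,365+x/6-.4,190+y/6-.4,.015) for x,y in [(325,42),(520,298),(248,512),(50,248)]])
print(P.round(4),P.mean(0));
for i in range(4):
    d=P[(i+1)%4]-P[i];print(np.linalg.norm(d).round(4),np.degrees(np.arctan2(d[1],d[0])))
P=np.array([onz(s,205+x/6-.4,310+y/6-.4,.015) for x,y in [(110,45),(486,60),(455,430),(55,415)]])
print(P.round(4),P.mean(0))
for i in range(4):
    d=P[(i+1)%4]-P[i];print(np.linalg.norm(d).round(4),np.degrees(np.arctan2(d[1],d[0])))
st()
E
```

```text
[[ 0.5697 -0.3938  0.015 ]
 [ 0.4815 -0.4623  0.015 ]
 [ 0.4053 -0.3683  0.015 ]
 [ 0.4953 -0.2986  0.015 ]] [ 0.48794208 -0.38074903  0.015     ]
0.1116 -142.17953348347646
0.1211 129.04830442972823
0.1138 37.74086245768669
0.1209 -51.98450762370629
[[ 0.4042 -0.3676  0.015 ]
 [ 0.4959 -0.2966  0.015 ]
 [ 0.5704 -0.3911  0.015 ]
 [ 0.4805 -0.4621  0.015 ]] [ 0.48776911 -0.37933385  0.015     ]
0.116 37.74345304177542
0.1203 -51.78319089494867
0.1145 -141.69852333104143
0.1215 128.9438369899271
t 11.8 tcp [0.5115 0.0931 0.1757] deck [0.0449 0.0698 0.1368] F [-0.44 -0.18 -0.85] Fdeck [-0.66 -0.3  -0.65] w 0.0486 q [ 0.26 -0.18  2.23 -0.28  0.78  2.29]
```

```bash
python3 - <<'E'
from h import *
plan([.4878,-.380,.15],Rdown(-51.6))
E
```

```text
rows 11 dist 0.4744 rot 40.95
slide [[0.0087, 0.0418, 0.006], [0.0112, 0.0412, 0.0061], [0.0136, 0.0405, 0.0061], [0.016, 0.0396, 0.006], [0.0183, 0.0386, 0.0059], [0.0206, 0.0375, 0.0056], [0.0228, 0.0362, 0.0053], [0.0249, 0.0349, 0.0049], [0.0269, 0.0334, 0.0043], [0.0289, 0.0318, 0.0038], [0.0307, 0.0302, 0.0031]]
ang [-0.61, -1.92, 3.13]
```

arm_command(slide=[[0.0087,0.042,0.0],[0.011,0.041,0.0],[0.0136,0.0405,0.003],[0.016,0.04,0.006],[0.018,0.0386,0.006],[0.0206,0.0375,0.0056],[0.023,0.036,0.005],[0.025,0.035,0.005]], angular=[[-0.6,-1.9,3.1],[-0.6,-1.9,3.1],[-0.6,-1.9,3.1],[-0.6,-1.9,3.1],[-0.6,-1.9,3.1],[-0.6,-1.9,3.1],[-0.6,-1.9,3.1],[-0.6,-1.9,3.1]], hand=[0.0,0.0,0.0,0.0,0.0,0.0,0.0,0.0])

```text
time: 12.6
tool_pos: [0.4821, -0.2553, 0.1562]
tcp_rot: [2.916, -1.126, 0.123]
wrist_force: [0.9, 0.7, -1.0]
width: 0.575
```

```bash
python3 - <<'E'
from h import *
st();plan([.4878,-.380,.11],Rdown(-51.6))
E
```

```text
t 12.6 tcp [ 0.4821 -0.2553  0.1562] deck [ 0.1043 -0.2723  0.0919] F [ 0.89  0.69 -1.  ] Fdeck [ 0.23  0.92 -1.17] w 0.0491 q [-0.53  0.04  2.02 -0.    1.    1.78]
rows 3 dist 0.1331 rot 10.44
slide [[0.0281, 0.0298, 0.0172], [0.0301, 0.0281, 0.0167], [0.032, 0.0262, 0.0161]]
ang [-0.42, -1.47, 3.13]
```

arm_command(slide=[[0.028,0.03,0.012],[0.03,0.028,0.012],[0.032,0.026,0.012],[0,0,0],[0,0,0],[0,0,0],[0,0,0],[0,0,0]], angular=[[-0.4,-1.5,3.1],[-0.4,-1.5,3.1],[-0.4,-1.5,3.1],[0,0,0],[0,0,0],[0,0,0],[0,0,0],[0,0,0]], hand=[0.0,0.0,0.0,0.0,0.0,0.0,0.0,0.0])

```text
time: 13.4
tool_pos: [0.48, -0.3872, 0.1074]
tcp_rot: [-2.813, 1.384, 0.038]
wrist_force: [-0.7, 0.6, -1.1]
width: 0.572
```

```bash
python3 - <<'E'
from h import *
st();cv2.imwrite('pics/w9.png',bot.read_camera('wrist')[:,:,::-1])
plan([.4878,-.380,.055],Rdown(-51.6))
E
```

```text
t 13.4 tcp [ 0.48   -0.3872  0.1074] deck [ 0.1193 -0.3992  0.0332] F [-0.65  0.56 -1.14] Fdeck [-1.16  0.35 -0.76] w 0.0488 q [-0.72  0.28  1.84 -0.    1.05  1.77]
rows 2 dist 0.0536 rot 1.61
slide [[0.0002, -0.0054, 0.0263], [-0.0001, -0.0053, 0.0263]]
ang [0.13, 0.69, -0.39]
```

View pics/w9.png

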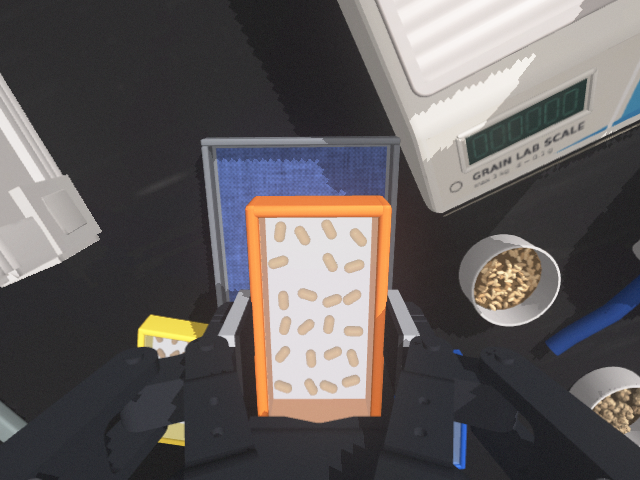

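arm_command(slide=[[0,-0.005,0.02],[0,-0.005,0.02],[0,-0.002,0.015],[0,0,0],[0,0,0],[0,0,0],[0,0,0],[0,0,0]], angular=[[0.1,0.7,-0.4],[0.1,0.7,-0.4],[0,0,0],[0,0,0],[0,0,0],[0,0,0],[0,0,0],[0,0,0]], hand=[0.0,0.0,0.0,0.0,0.0,0.0,0.0,0.0])

```text
time: 14.25
tool_pos: [0.4935, -0.3785, 0.0587]
tcp_rot: [2.828, -1.357, 0.018]
wrist_force: [-0.3, -1.0, -0.8]
width: 0.57
```

```bash
python3 - <<'E'
from h import *
st();plan([.4878,-.380,.017],Rdown(-51.6))
E
```

```text
t 14.25 tcp [ 0.4935 -0.3785  0.0587] deck [ 0.1107 -0.387  -0.0159] F [-0.31 -1.03 -0.85] Fdeck [-0.31 -1.07 -0.79] w 0.0487 q [-0.69  0.33  1.88 -0.    0.92  1.77]
rows 1 dist 0.0421 rot 0.78
slide [[-0.0029, 0.0054, 0.0416]]
ang [-0.07, -0.71, 0.33]
```

arm_command(slide=[[-0.003,0.005,0.015],[0,0,0.012],[0,0,0.008],[0,0,0.004],[0,0,0.0],[0,0,0],[0,0,0],[0,0,0]], angular=[[0,-0.7,0.3],[0,0,0],[0,0,0],[0,0,0],[0,0,0],[0,0,0],[0,0,0],[0,0,0]], hand=[0.0,0.0,0.0,0.0,0.0,0.0,0.0,0.0])

```text
time: 15.05
tool_pos: [0.4869, -0.3801, 0.0158]
tcp_rot: [-2.826, 1.368, 0.001]
wrist_force: [-0.3, -0.1, -0.3]
width: 0.567
```

```bash
python3 - <<'E'
from h import *
st();plan([.4878,-.380,.017],Rdown(-51.6))
E
```

```text
t 15.05 tcp [ 0.4869 -0.3801  0.0158] deck [ 0.0893 -0.3904 -0.0535] F [-0.26 -0.07 -0.32] Fdeck [-0.33 -0.14 -0.21] w 0.0484 q [-0.7   0.38  1.9   0.    0.86  1.77]
rows 1 dist 0.0015 rot 0.11
slide [[0.0005, -0.0007, -0.0012]]
ang [-0.06, 0.09, -0.05]
```

arm_command(slide=[[0,0,0.001],[0,0,0],[0,0,0],[0,0,0],[0,0,-0.01],[0,0,-0.03],[0,0,-0.04],[0,0,-0.04]], angular=[[0,0,0],[0,0,0],[0,0,0],[0,0,0],[0,0,0],[0,0,0],[0,0,0],[0,0,0]], hand=[0.0,0.065,0.065,0.065,0.065,0.065,0.07,0.07])

```text
time: 15.85
tool_pos: [0.4837, -0.3774, 0.1342]
tcp_rot: [-2.824, 1.366, 0.019]
wrist_force: [0.5, -0.2, -0.0]
width: 0.821
```

```bash
python3 - <<'E'
from h import *
st();c=bot.get_calibration('wrist');im=bot.read_camera('wrist');cv2.imwrite('pics/w10.png',im[:,:,::-1])
t=bot.read_camera('top');ct=bot.get_calibration('top');s=bot.read_camera('side');cs=bot.get_calibration('side')
for n,cc,i in (('w',c,im),('t',ct,t),('s',cs,s)):
  for col in ['blue','green','yellow','orange']:
    for b in blobs(i,col,400 if n=='w' else 150)[:2]: print(n,col,b.mean(0).round(),rect(cc,b,.02))
E
```

```text
t 15.85 tcp [ 0.4837 -0.3774  0.1342] deck [ 0.1301 -0.3887  0.0577] F [ 0.48 -0.2  -0.02] Fdeck [ 0.48 -0.06 -0.21] w 0.0702 q [-0.7   0.24  1.83  0.    1.08  1.77]
w blue [593. 293.] (array([ 0.29807578, -0.46395032]), [19.32239532470703, 83.40937805175781], np.float32(82.30925))
w blue [403. 381.] (array([ 0.35452115, -0.3215401 ]), [8.22592544555664, 93.41069030761719], np.float32(132.95361))
w yellow [176. 312.] (array([ 0.52858655, -0.26300031]), [21.486373901367188, 54.55347442626953], np.float32(83.53081))
w yellow [227. 353.] (array([ 0.4777926 , -0.25585236]), [6.733139991760254, 95.64871215820312], np.float32(116.8218))
w orange [317. 223.] (array([ 0.48622083, -0.37961557]), [50.68209457397461, 98.24362182617188], np.float32(128.97588))
t blue [395. 229.] (array([ 0.49757947, -0.35615097]), [55.35661315917969, 86.98396301269531], np.float32(128.03047))
t green [316. 288.] (array([ 0.37569263, -0.18307582]), [51.253604888916016, 95.99031066894531], np.float32(128.86438))
t yellow [343. 231.] (array([ 0.49441965, -0.23526231]), [52.03211975097656, 96.85391998291016], np.float32(117.40156))
s blue [274. 354.] (array([ 0.52678009, -0.35811276]), [22.263761520385742, 100.45222473144531], np.float32(122.23652))
s blue [145. 317.] (array([ 0.29555237, -0.46266977]), [15.534296035766602, 80.0466537475586], np.float32(82.84097))
s green [279. 249.] (array([ 0.3785816 , -0.18683907]), [52.333518981933594, 109.24329376220703], np.float32(129.20667))
s yellow [307. 299.] (array([ 0.49698993, -0.23863828]), [55.425132751464844, 109.5296630859375], np.float32(116.9317))
s orange [250. 347.] (array([ 0.48709085, -0.3795549 ]), [52.45301055908203, 104.28974914550781], np.float32(129.37071))
```

View pics/w10.png

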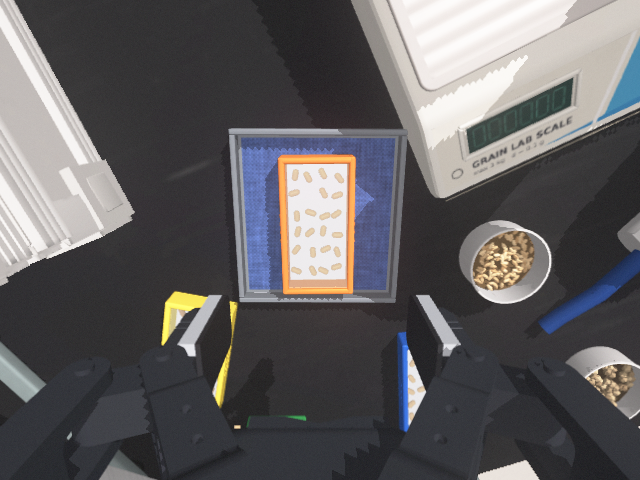

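```bash
python3 - <<'E'
from h import *
plan([.4945,-.235,.08],Rdown(-62.8))
E
```

```text
rows 4 dist 0.1565 rot 11.17
slide [[-0.0272, -0.024, 0.0147], [-0.0284, -0.0226, 0.0146], [-0.0294, -0.0212, 0.0146], [-0.0304, -0.0198, 0.0146]]
ang [-0.01, 0.03, 2.79]
```

arm_command(slide=[[-0.027,-0.024,0.0],[-0.0284,-0.0226,0.01],[-0.0294,-0.021,0.015],[-0.0304,-0.02,0.015],[0,0,0],[0,0,0],[0,0,0],[0,0,0]], angular=[[0,0,2.8],[0,0,2.8],[0,0,2.8],[0,0,2.8],[0,0,0],[0,0,0],[0,0,0],[0,0,0]], hand=[0.075,0.075,0.075,0.075,0.075,0.075,0.075,0.075])

```text
time: 16.8
tool_pos: [0.4926, -0.2319, 0.0955]
tcp_rot: [2.673, -1.651, -0.006]
wrist_force: [0.1, -1.4, 0.8]
width: 0.878
```

```bash
python3 - <<'E'
from h import *
st();c=bot.get_calibration('wrist');im=bot.read_camera('wrist');cv2.imwrite('pics/w11.png',im[:,:,::-1])
for b in blobs(im,'yellow',400)[:2]: print(b.mean(0).round(),rect(c,b,.02))
plan([.4945,-.235,.012],Rdown(-62.8))
E
```

```text
t 16.8 tcp [ 0.4926 -0.2319  0.0955] deck [ 0.0847 -0.2469  0.0343] F [ 0.07 -1.4   0.84] Fdeck [ 0.75 -1.32  0.6 ] w 0.0749 q [-0.49  0.16  2.02  0.    0.97  2.19]
[317. 238.] (array([ 0.49517667, -0.2365549 ]), [50.1680908203125, 97.21138000488281], np.float32(117.22427))
rows 2 dist 0.0836 rot 0.66
slide [[0.0018, -0.0003, 0.0418], [0.0018, -0.0002, 0.0418]]
ang [0.06, 0.09, -0.31]
```

View pics/w11.png

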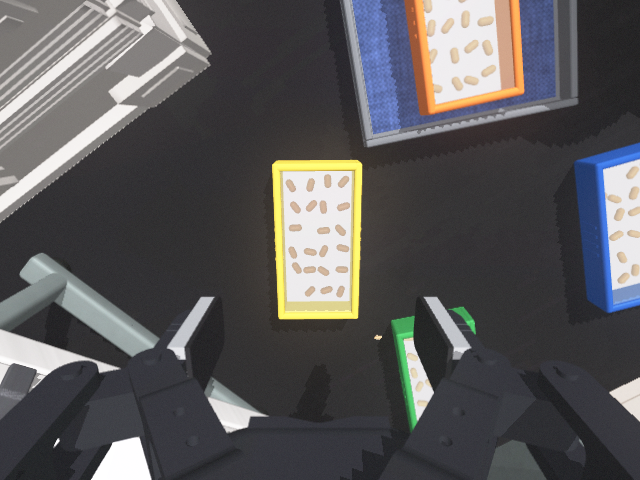

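arm_command(slide=[[0.002,0,0.025],[0.002,0,0.025],[0.001,0,0.02],[0,0,0.01],[0,0,0.0],[0,0,0],[0,0,0],[0,0,0]], angular=[[0,0,-0.3],[0,0,-0.3],[0,0,0],[0,0,0],[0,0,0],[0,0,0],[0,0,0],[0,0,0]], hand=[0.07,0.07,0.07,0.07,0.07,0.07,0.07,0.07])

```text
time: 17.65
tool_pos: [0.5002, -0.2451, 0.0195]
tcp_rot: [-2.676, 1.645, -0.015]
wrist_force: [-0.9, -0.1, -0.1]
width: 0.818
```

```bash
python3 - <<'E'
from h import *
st()
plan([.4950,-.236,.011],Rdown(-62.8))
E
```

```text
t 17.65 tcp [ 0.5002 -0.2451  0.0195] deck [ 0.0664 -0.2573 -0.0403] F [-0.87 -0.13 -0.11] Fdeck [-0.78 -0.37  0.19] w 0.0698 q [-0.5   0.27  2.04 -0.    0.81  2.17]
rows 1 dist 0.0135 rot 0.66
slide [[-0.0105, 0.0005, 0.0084]]
ang [-0.29, -0.47, -0.37]
```

arm_command(slide=[[-0.007,0,0.005],[-0.004,0,0.003],[0,0,0],[0,0,0],[0,0,0],[0,0,0],[0,0,0],[0,0,0]], angular=[[-0.3,-0.5,-0.4],[0,0,0],[0,0,0],[0,0,0],[0,0,0],[0,0,0],[0,0,0],[0,0,0]], hand=[0.07,0.07,0.07,0.0,0.0,0.0,0.0,0.0])

```text
time: 18.45
tool_pos: [0.4963, -0.2347, 0.0131]
tcp_rot: [-2.683, 1.634, -0.004]
wrist_force: [0.5, 1.0, 0.7]
width: 0.569
```

```bash
python3 - <<'E'
from h import *
st()
E
```

```text
t 18.45 tcp [ 0.4963 -0.2347  0.0131] deck [ 0.0578 -0.2485 -0.0437] F [0.46 1.03 0.7 ] Fdeck [0.39 1.12 0.59] w 0.0486 q [-0.49  0.27  2.06  0.    0.81  2.18]
```

arm_command(slide=[[0,0,-0.015],[0,0,-0.03],[0,0,-0.04],[0,0,-0.045],[0,0,-0.045],[0,0,-0.02],[0,0,0],[0,0,0]], angular=[[0,0,0],[0,0,0],[0,0,0],[0,0,0],[0,0,0],[0,0,0],[0,0,0],[0,0,0]], hand=[0.0,0.0,0.0,0.0,0.0,0.0,0.0,0.0])

```text
time: 19.25
tool_pos: [0.4933, -0.2335, 0.2184]
tcp_rot: [-2.683, 1.635, 0.003]
wrist_force: [-0.2, -1.1, -2.9]
width: 0.571
```

```bash
python3 - <<'E'
from h import *
st()
plan(d2w([.049,.076,.12]),Rdeck())
E
```

```text
t 19.25 tcp [ 0.4933 -0.2335  0.2184] deck [ 0.1317 -0.2482  0.1478] F [-0.2  -1.06 -2.88] Fdeck [-0.97 -1.07 -2.71] w 0.0487 q [-0.49  0.04  1.9   0.    1.2   2.18]
rows 8 dist 0.3357 rot 50.77
slide [[-0.0349, -0.0222, 0.0071], [-0.0328, -0.0254, 0.006], [-0.0304, -0.0285, 0.0051], [-0.0277, -0.0312, 0.0044], [-0.0246, -0.0338, 0.0038], [-0.0213, -0.036, 0.0034], [-0.0178, -0.0378, 0.0032], [-0.0142, -0.0394, 0.0033]]
ang [1.1, 2.61, -5.68]
```

arm_command(slide=[[-0.035,-0.022,0.004],[-0.033,-0.0254,0.005],[-0.0304,-0.0285,0.005],[-0.0277,-0.031,0.0044],[-0.0246,-0.034,0.004],[-0.021,-0.036,0.0034],[-0.018,-0.038,0.003],[-0.014,-0.039,0.003]], angular=[[1.1,2.6,-5.7],[1.1,2.6,-5.7],[1.1,2.6,-5.7],[1.1,2.6,-5.7],[1.1,2.6,-5.7],[1.1,2.6,-5.7],[1.1,2.6,-5.7],[1.1,2.6,-5.7]], hand=[0.0,0.0,0.0,0.0,0.0,0.0,0.0,0.0])

```text
time: 20.05
tool_pos: [0.511, 0.1009, 0.148]
tcp_rot: [3.001, -0.403, 0.567]
wrist_force: [0.1, -0.2, -1.6]
width: 0.569
```

```bash
python3 - <<'E'
from h import *
st()
plan(d2w([.050,.076,.06]),Rdeck())
E
```

```text
t 20.05 tcp [0.511  0.1009 0.148 ] deck [0.032  0.0772 0.1122] F [ 0.05 -0.19 -1.65] Fdeck [-0.52 -0.17 -1.57] w 0.0486 q [ 0.28 -0.13  2.25 -0.3   0.73  2.31]
rows 2 dist 0.0552 rot 1.53
slide [[0.0092, 0.0008, 0.026], [0.0091, 0.0007, 0.0261]]
ang [0.07, 0.24, 0.72]
```

arm_command(slide=[[0.009,0.001,0.02],[0.007,0.001,0.02],[0,0,0.015],[0,0,0],[0,0,0],[0,0,0],[0,0,0],[0,0,0]], angular=[[0,0.2,0.7],[0,0.2,0.7],[0,0,0],[0,0,0],[0,0,0],[0,0,0],[0,0,0],[0,0,0]], hand=[0.0,0.0,0.0,0.0,0.0,0.0,0.0,0.0])

```text
time: 20.85
tool_pos: [0.5307, 0.0958, 0.087]
tcp_rot: [3.003, -0.412, 0.545]
wrist_force: [0.3, -0.1, -2.4]
width: 0.571
```

```bash
python3 - <<'E'
from h import *
st()
cv2.imwrite('pics/w12.png',bot.read_camera('wrist')[:,:,::-1])
plan(d2w([.050,.076,.014]),Rdeck())
E
```

```text
t 20.85 tcp [0.5307 0.0958 0.087 ] deck [0.028  0.078  0.0481] F [ 0.3  -0.11 -2.43] Fdeck [-0.62 -0.02 -2.37] w 0.0487 q [ 0.25 -0.    2.26 -0.34  0.6   2.35]
rows 1 dist 0.0406 rot 1.77
slide [[0.0225, 0.0023, 0.0338]]
ang [0.34, 1.3, 1.15]
```

View pics/w12.png

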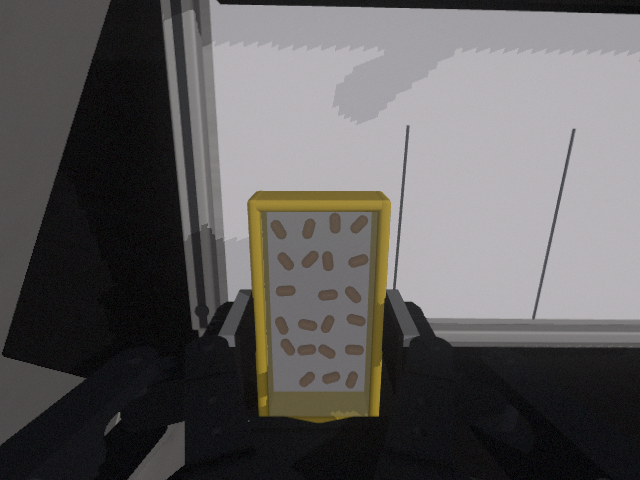

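arm_command(slide=[[0.011,0.001,0],[0.011,0.001,0],[0,0,0],[0,0,0],[0,0,0],[0,0,0],[0,0,0],[0,0,0]], angular=[[0.2,0.6,0.6],[0.2,0.6,0.6],[0,0,0],[0,0,0],[0,0,0],[0,0,0],[0,0,0],[0,0,0]], hand=[0.0,0.0,0.0,0.0,0.0,0.0,0.0,0.0])

```text
time: 21.7
tool_pos: [0.5534, 0.0875, 0.0981]
tcp_rot: [3.0, -0.446, 0.59]
wrist_force: [-0.1, -0.3, -1.9]
width: 0.567
```

```bash
python3 - <<'E'
from h import *
st()
plan(d2w([.050,.076,.014]),Rdeck())
E
```

```text
t 21.7 tcp [0.5534 0.0875 0.0981] deck [0.0545 0.0765 0.0494] F [-0.06 -0.29 -1.93] Fdeck [-0.7  -0.3  -1.79] w 0.0485 q [ 0.22  0.01  2.23 -0.34  0.59  2.34]
rows 1 dist 0.0356 rot 0.37
slide [[-0.0046, 0.0006, 0.0353]]
ang [-0.18, -0.21, -0.24]
```

arm_command(slide=[[-0.0015,0,0.009],[-0.0015,0,0.009],[-0.001,0,0.009],[0,0,0.004],[0,0,0],[0,0,0],[0,0,0],[0,0,0]], angular=[[0,0,0],[0,0,0],[0,0,0],[0,0,0],[0,0,0],[0,0,0],[0,0,0],[0,0,0]], hand=[0.0,0.0,0.0,0.0,0.0,0.0,0.0,0.0])

```text
time: 22.5
tool_pos: [0.5614, 0.0855, 0.0652]
tcp_rot: [2.999, -0.446, 0.587]
wrist_force: [-3.6, 0.2, 2.9]
width: 0.571
```

```bash
python3 - <<'E'
from h import *
st()
plan(d2w([.050,.076,.014]),Rdeck())
E
```

```text
t 22.5 tcp [0.5614 0.0855 0.0652] deck [0.0498 0.0769 0.0157] F [-3.6   0.23  2.94] Fdeck [-2.16 -0.82  4.05] w 0.0487 q [ 0.22  0.07  2.24 -0.37  0.52  2.38]
rows 1 dist 0.002 rot 0.27
slide [[0.0002, 0.0009, 0.0017]]
ang [-0.12, -0.12, -0.22]
```

arm_command(slide=[[0,0,0.001],[0,0,0],[0,0,0],[0,0,0],[0,0,0],[0,0,-0.01],[0,0,-0.03],[0,0,-0.04]], angular=[[0,0,0],[0,0,0],[0,0,0],[0,0,0],[0,0,0],[0,0,0],[0,0,0],[0,0,0]], hand=[0.0,0.056,0.06,0.062,0.062,0.062,0.062,0.062])

```text
time: 23.3
tool_pos: [0.5297, 0.0928, 0.1357]
tcp_rot: [2.998, -0.446, 0.571]
wrist_force: [0.9, -0.6, 0.5]
width: 0.725
```

```bash
cat >> h.py <<'E'
def ondeck(c,u,v,z):
    Rd,o=deck();a,d=ray(c,u,v);A=Rd.T@(a-o);D=Rd.T@d;return A+D*(z-A[2])/D[2]
def rectdeck(c,cont,z=.02):
    P=np.array([ondeck(c,u,v,z)[:2] for u,v in cont])
    (cx,cy),(w,h),a=cv2.minAreaRect((P*1000).astype(np.float32))
    bx=cv2.boxPoints(((cx,cy),(w,h),a));e=bx[1]-bx[0];f=bx[2]-bx[1]
    l=e if np.linalg.norm(e)>np.linalg.norm(f) else f
    return np.round([cx,cy],1),np.round(sorted([w,h]),1),round(float((np.degrees(np.arctan2(l[1],l[0]))+90)%180-90),1)
E
python3 - <<'E'
from h import *
st();c=bot.get_calibration('wrist');im=bot.read_camera('wrist');cv2.imwrite('pics/w13.png',im[:,:,::-1])
for b in blobs(im,'yellow',400)[:1]: print(rectdeck(c,b))
t=bot.read_camera('top');ct=bot.get_calibration('top')
for col in ['blue','green','orange']:
    for b in blobs(t,col,150)[:2]: print(col,b.mean(0).round(),rect(ct,b,.02))
E
```

```text
t 23.3 tcp [0.5297 0.0928 0.1357] deck [0.046  0.0748 0.0932] F [ 0.91 -0.59  0.54] Fdeck [ 1.17 -0.31  0.11] w 0.0619 q [ 0.25 -0.09  2.23 -0.31  0.69  2.32]
(array([50. , 76.4]), array([50. , 97.8]), -0.4)
blue [411. 236.] (array([ 0.48644836, -0.37860675]), [100.56271362304688, 108.0546646118164], np.float32(128.03133))
blue [386. 312.] (array([ 0.32879407, -0.32780917]), [52.015567779541016, 96.67281341552734], np.float32(133.05832))
green [316. 288.] (array([ 0.3757298 , -0.18301515]), [51.256797790527344, 96.09889221191406], np.float32(128.38713))
orange [412. 236.] (array([ 0.48574286, -0.37904092]), [50.71670150756836, 98.75615692138672], np.float32(128.95264))
```

View pics/w13.png

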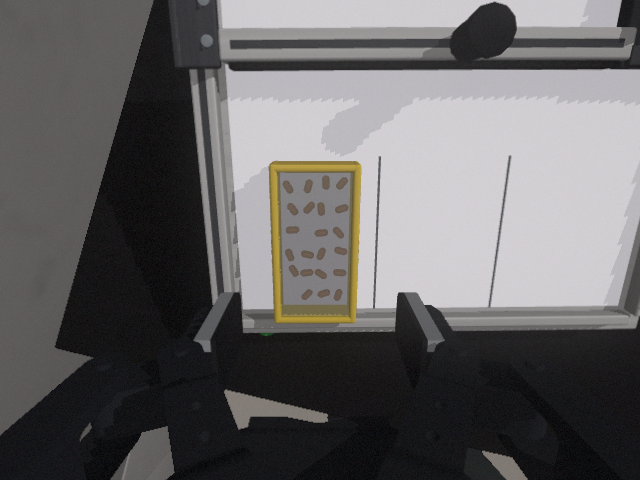

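```bash
python3 - <<'E'
from h import *
plan([.374,-.183,.11],Rdown(-51.3))
E
```

```text
rows 8 dist 0.3219 rot 40.77
slide [[-0.0098, 0.039, 0.0002], [-0.0069, 0.0396, 0.0012], [-0.0039, 0.04, 0.002], [-0.0008, 0.0401, 0.0027], [0.0023, 0.04, 0.0033], [0.0054, 0.0397, 0.0037], [0.0085, 0.0391, 0.004], [0.0116, 0.0383, 0.0041]]
ang [-0.87, -2.69, 4.24]
```

arm_command(slide=[[-0.01,0.039,0.0],[-0.007,0.0396,0.0],[-0.004,0.04,0.001],[-0.001,0.04,0.002],[0.002,0.04,0.003],[0.0054,0.04,0.0037],[0.0085,0.039,0.004],[0.0116,0.038,0.004]], angular=[[-0.9,-2.7,4.2],[-0.9,-2.7,4.2],[-0.9,-2.7,4.2],[-0.9,-2.7,4.2],[-0.9,-2.7,4.2],[-0.9,-2.7,4.2],[-0.9,-2.7,4.2],[-0.9,-2.7,4.2]], hand=[0.07,0.07,0.07,0.07,0.07,0.07,0.07,0.07])

```text
time: 24.2
tool_pos: [0.37, -0.1845, 0.1172]
tcp_rot: [-2.824, 1.361, 0.006]
wrist_force: [1.0, -0.2, -0.2]
width: 0.817
```

arm_command(slide=[[0,0,0],[0,0,0],[0,0,0],[0,0,0],[0,0,0],[0,0,0],[0,0,0],[0,0,0]], angular=[[0,0,0],[0,0,0],[0,0,0],[0,0,0],[0,0,0],[0,0,0],[0,0,0],[0,0,0]], hand=[0.07,0.07,0.07,0.07,0.07,0.07,0.07,0.07])

```text
time: 25.0
tool_pos: [0.3695, -0.1843, 0.1167]
tcp_rot: [-2.824, 1.362, 0.006]
wrist_force: [-0.9, -0.1, 0.5]
width: 0.819
```

```bash
python3 - <<'E'
from h import *
st();c=bot.get_calibration('wrist');im=bot.read_camera('wrist');cv2.imwrite('pics/w14.png',im[:,:,::-1])
for b in blobs(im,'green',400)[:2]: print(b.mean(0).round(),rect(c,b,.02))
plan([.3752,-.183,.05],Rdown(-51.3))
E
```

```text
t 25.0 tcp [ 0.3695 -0.1843  0.1167] deck [-0.0294 -0.2367  0.1033] F [-0.86 -0.14  0.45] Fdeck [-0.56 -0.39  0.71] w 0.0699 q [-0.53 -0.13  2.26  0.01  1.01  1.94]
[311. 231.] (array([ 0.37572391, -0.18414862]), [49.7484130859375, 96.30486297607422], np.float32(128.52274))
rows 2 dist 0.067 rot 0.47
slide [[0.0014, -0.0025, 0.0334], [0.0013, -0.0026, 0.0334]]
ang [-0.11, 0.18, -0.1]
```

View pics/w14.png

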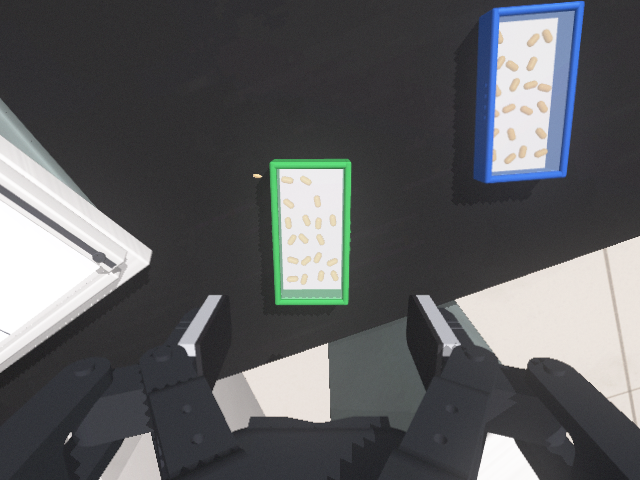

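arm_command(slide=[[0.001,-0.002,0.025],[0.001,-0.002,0.025],[0.001,-0.001,0.02],[0,0,0.015],[0,0,0.01],[0,0,0.005],[0,0,0],[0,0,0]], angular=[[0,0,0],[0,0,0],[0,0,0],[0,0,0],[0,0,0],[0,0,0],[0,0,0],[0,0,0]], hand=[0.07,0.07,0.07,0.07,0.07,0.07,0.07,0.07])

```text
time: 25.85
tool_pos: [0.3788, -0.1842, 0.0158]
tcp_rot: [-2.825, 1.36, -0.004]
wrist_force: [-0.4, -0.1, 0.3]
width: 0.821
```

```bash
python3 - <<'E'
from h import *
st();plan([.3757,-.184,.011],Rdown(-51.4))
E
```

```text
t 25.85 tcp [ 0.3788 -0.1842  0.0158] deck [-0.059  -0.2339  0.0064] F [-0.45 -0.06  0.31] Fdeck [-0.27 -0.18  0.44] w 0.0701 q [-0.52  0.05  2.32  0.01  0.77  1.95]
rows 1 dist 0.0057 rot 0.36
slide [[-0.0021, 0.0023, 0.0047]]
ang [-0.36, 0.0, -0.02]
```

arm_command(slide=[[-0.002,0.002,0.004],[0,0,0],[0,0,0],[0,0,0],[0,0,0],[0,0,0],[0,0,0],[0,0,0]], angular=[[-0.3,0,0],[0,0,0],[0,0,0],[0,0,0],[0,0,0],[0,0,0],[0,0,0],[0,0,0]], hand=[0.07,0.07,0.0,0.0,0.0,0.0,0.0,0.0])

```text
time: 26.65
tool_pos: [0.3774, -0.1849, 0.0138]
tcp_rot: [-2.83, 1.363, -0.008]
wrist_force: [0.2, 0.9, -1.6]
width: 0.573
```

```bash
python3 - <<'E'
from h import *
st()
E
```

```text
t 26.65 tcp [ 0.3774 -0.1849  0.0138] deck [-0.0608 -0.2349  0.005 ] F [ 0.18  0.92 -1.61] Fdeck [-0.69  0.93 -1.45] w 0.0489 q [-0.52  0.05  2.32  0.    0.76  1.95]
```

arm_command(slide=[[0,0,-0.015],[0,0,-0.03],[0,0,-0.04],[0,0,-0.04],[0,0,-0.04],[0,0,0],[0,0,0],[0,0,0]], angular=[[0,0,0],[0,0,0],[0,0,0],[0,0,0],[0,0,0],[0,0,0],[0,0,0],[0,0,0]], hand=[0.0,0.0,0.0,0.0,0.0,0.0,0.0,0.0])

```text
time: 27.45
tool_pos: [0.3735, -0.1827, 0.1812]
tcp_rot: [-2.83, 1.363, 0.006]
wrist_force: [0.5, -0.5, -2.9]
width: 0.57
```

```bash
python3 - <<'E'
from h import *
st()
plan(d2w([.050,0,.10]),Rdeck())
E
```

```text
t 27.45 tcp [ 0.3735 -0.1827  0.1812] deck [-0.0021 -0.234   0.1618] F [ 0.55 -0.47 -2.92] Fdeck [-0.48 -0.29 -2.96] w 0.0487 q [-0.52 -0.2   2.19  0.    1.15  1.95]
rows 6 dist 0.2476 rot 41.04
slide [[-0.0124, -0.0389, 0.0063], [-0.0089, -0.0398, 0.0064], [-0.0053, -0.0404, 0.0067], [-0.0017, -0.0406, 0.0073], [0.0019, -0.0404, 0.0081], [0.0054, -0.0399, 0.0091]]
ang [1.11, 3.59, -5.72]
```

arm_command(slide=[[-0.012,-0.039,0.004],[-0.009,-0.04,0.006],[-0.005,-0.0404,0.0067],[-0.002,-0.0406,0.007],[0.002,-0.04,0.008],[0.0054,-0.04,0.009],[0,0,0],[0,0,0]], angular=[[1.1,3.6,-5.7],[1.1,3.6,-5.7],[1.1,3.6,-5.7],[1.1,3.6,-5.7],[1.1,3.6,-5.7],[1.1,3.6,-5.7],[0,0,0],[0,0,0]], hand=[0.0,0.0,0.0,0.0,0.0,0.0,0.0,0.0])

```text
time: 28.25
tool_pos: [0.5018, 0.0276, 0.1272]
tcp_rot: [3.001, -0.409, 0.562]
wrist_force: [0.2, 0.1, -1.2]
width: 0.571
```

```bash
python3 - <<'E'
from h import *
st()
cv2.imwrite('pics/w15.png',bot.read_camera('wrist')[:,:,::-1])
plan(d2w([.051,0,.05]),Rdeck())
E
```

```text
t 28.25 tcp [0.5018 0.0276 0.1272] deck [0.0355 0.0043 0.0883] F [ 0.17  0.11 -1.23] Fdeck [-0.34  0.16 -1.19] w 0.0487 q [ 0.1  -0.16  2.32 -0.24  0.66  2.11]
rows 1 dist 0.0415 rot 1.37
slide [[0.0162, 0.0039, 0.038]]
ang [0.24, 0.71, 1.15]
```

View pics/w15.png

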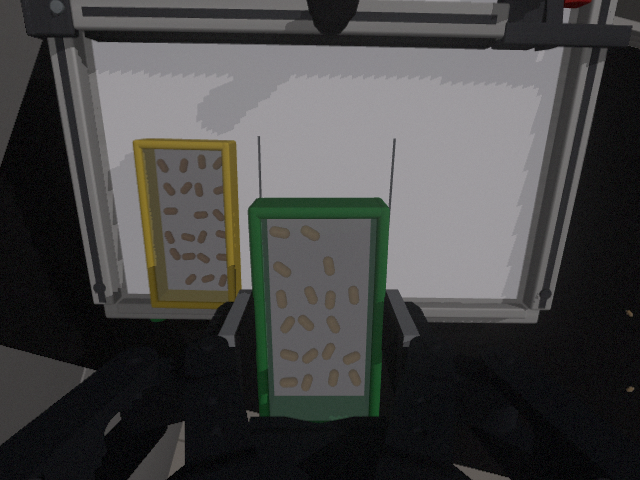

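arm_command(slide=[[0.008,0.002,0.01],[0.008,0.002,0.01],[0,0,0.015],[0,0,0],[0,0,0],[0,0,0],[0,0,0],[0,0,0]], angular=[[0.1,0.4,0.6],[0.1,0.4,0.6],[0,0,0],[0,0,0],[0,0,0],[0,0,0],[0,0,0],[0,0,0]], hand=[0.0,0.0,0.0,0.0,0.0,0.0,0.0,0.0])

```text
time: 29.1
tool_pos: [0.53, 0.0071, 0.0989]
tcp_rot: [2.991, -0.465, 0.586]
wrist_force: [0.3, -0.8, -1.8]
width: 0.569
```

```bash
python3 - <<'E'
from h import *
st()
plan(d2w([.0515,0,.015]),Rdeck())
E
```

```text
t 29.1 tcp [0.53   0.0071 0.0989] deck [ 0.0554 -0.0072  0.0498] F [ 0.26 -0.85 -1.82] Fdeck [-0.22 -0.74 -1.87] w 0.0486 q [ 0.05 -0.07  2.3  -0.25  0.56  2.12]
rows 1 dist 0.0357 rot 0.95
slide [[-0.0042, -0.0073, 0.0347]]
ang [0.3, -0.17, -0.89]
```

arm_command(slide=[[-0.002,-0.0035,0.008],[-0.001,-0.0035,0.008],[0,0,0.008],[0,0,0.004],[0,0,0],[0,0,0],[0,0,0],[0,0,0]], angular=[[0.15,-0.1,-0.45],[0.15,-0.1,-0.45],[0,0,0],[0,0,0],[0,0,0],[0,0,0],[0,0,0],[0,0,0]], hand=[0.0,0.0,0.0,0.0,0.0,0.0,0.0,0.0])

```text
time: 29.9
tool_pos: [0.5404, 0.0128, 0.0696]
tcp_rot: [3.0, -0.436, 0.582]
wrist_force: [0.3, 0.0, -2.2]
width: 0.565
```

```bash
python3 - <<'E'
from h import *
st()
plan(d2w([.0515,0,.015]),Rdeck())
E
```

```text
t 29.9 tcp [0.5404 0.0128 0.0696] deck [0.0522 0.0012 0.0195] F [ 0.31  0.05 -2.17] Fdeck [-0.55  0.13 -2.11] w 0.0483 q [ 0.06  0.    2.3  -0.27  0.49  2.13]
rows 1 dist 0.0047 rot 0.18
slide [[-0.0007, 0.0012, 0.0045]]
ang [-0.07, 0.03, 0.16]
```

arm_command(slide=[[-0.0005,0.001,0.003],[0,0,0.002],[0,0,0],[0,0,0],[0,0,0],[0,0,0],[0,0,0],[0,0,0]], angular=[[0,0,0],[0,0,0],[0,0,0],[0,0,0],[0,0,0],[0,0,0],[0,0,0],[0,0,0]], hand=[0.0,0.0,0.0,0.0,0.056,0.06,0.062,0.062])

```text
time: 30.7
tool_pos: [0.5431, 0.0114, 0.0683]
tcp_rot: [2.999, -0.437, 0.589]
wrist_force: [-0.8, -0.1, -0.3]
width: 0.724
```

```bash
python3 - <<'E'
from h import *
st()
E
```

```text
t 30.7 tcp [0.5431 0.0114 0.0683] deck [0.0544 0.0007 0.0172] F [-0.78 -0.08 -0.34] Fdeck [-0.8  -0.3  -0.05] w 0.0618 q [ 0.05  0.01  2.3  -0.27  0.48  2.14]
```

arm_command(slide=[[0,0,-0.01],[0,0,-0.02],[0,0,-0.03],[0,0,-0.03],[0,0,0],[0,0,0],[0,0,0],[0,0,0]], angular=[[0,0,0],[0,0,0],[0,0,0],[0,0,0],[0,0,0],[0,0,0],[0,0,0],[0,0,0]], hand=[0.062,0.062,0.062,0.062,0.062,0.062,0.062,0.062])

```text
time: 31.5
tool_pos: [0.508, 0.0215, 0.1551]
tcp_rot: [3.0, -0.437, 0.586]
wrist_force: [-0.5, -0.0, -0.1]
width: 0.725
```

```bash
python3 - <<'E'
from h import *
st();c=bot.get_calibration('wrist');im=bot.read_camera('wrist');cv2.imwrite('pics/w16.png',im[:,:,::-1])
for col in ('green','yellow'):
  for b in blobs(im,col,400)[:1]: print(rectdeck(c,b))
t=bot.read_camera('top');ct=bot.get_calibration('top')
for col in ['blue','orange']:
    for b in blobs(t,col,150)[:2]: print(col,b.mean(0).round(),rect(ct,b,.02))
plan([.329,-.329,.11],Rdown(-47))
E
```

```text
t 31.5 tcp [0.508  0.0215 0.1551] deck [0.0531 0.0002 0.1114] F [-0.49 -0.01 -0.06] Fdeck [-0.45 -0.15  0.12] w 0.0619 q [ 0.08 -0.2   2.29 -0.21  0.7   2.08]
(array([39.2, -0.3]), array([49. , 76.1]), 0.2)
(array([49.9, 75.2]), array([53.5, 98.3]), -0.3)
blue [411. 236.] (array([ 0.48635764, -0.37849075]), [100.56271362304688, 108.34915924072266], np.float32(128.03134))
blue [386. 312.] (array([ 0.32894073, -0.32767212]), [52.41702651977539, 96.67281341552734], np.float32(133.05832))
orange [412. 236.] (array([ 0.48574261, -0.37904242]), [50.7147102355957, 98.75628662109375], np.float32(128.94992))
rows 9 dist 0.396 rot 37.42
slide [[-0.0092, 0.043, 0.0016], [-0.0066, 0.0434, 0.0024], [-0.0039, 0.0437, 0.0031], [-0.0013, 0.0438, 0.0037], [0.0015, 0.0438, 0.0042], [0.0042, 0.0436, 0.0046], [0.0069, 0.0432, 0.0049], [0.0096, 0.0426, 0.005], [0.0123, 0.0419, 0.0051]]
ang [-0.66, -2.39, 3.34]
```

View pics/w16.png

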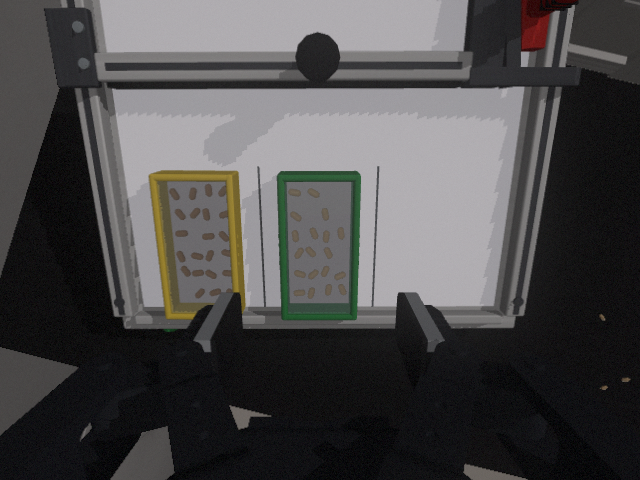

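arm_command(slide=[[-0.009,0.043,0.0],[-0.0066,0.043,0.002],[-0.004,0.044,0.003],[-0.001,0.044,0.003],[0.0015,0.044,0.004],[0.004,0.0436,0.0046],[0.007,0.043,0.005],[0.0096,0.0426,0.005]], angular=[[-0.7,-2.4,3.3],[-0.7,-2.4,3.3],[-0.7,-2.4,3.3],[-0.7,-2.4,3.3],[-0.7,-2.4,3.3],[-0.7,-2.4,3.3],[-0.7,-2.4,3.3],[-0.7,-2.4,3.3]], hand=[0.07,0.07,0.07,0.07,0.07,0.07,0.07,0.07])

```text
time: 32.4
tool_pos: [0.3428, -0.2946, 0.1132]
tcp_rot: [2.909, -1.166, 0.038]
wrist_force: [1.3, -0.0, -0.0]
width: 0.816
```

```bash
python3 - <<'E'
from h import *
st();ct=bot.get_calibration('top')
for p in [(442,295),(430,366)]: print('tin',onz(ct,*p,.027))
plan([.329,-.329,.10],Rdown(-47))
E
```

```text
t 32.4 tcp [ 0.3428 -0.2946  0.1132] deck [-0.025  -0.35    0.0977] F [ 1.29 -0.04 -0.03] Fdeck [ 1.14  0.34 -0.49] w 0.0697 q [-0.77 -0.06  2.21  0.    0.97  1.56]
tin [ 0.36589541 -0.44007861  0.027     ]
tin [ 0.22271016 -0.41591827  0.027     ]
rows 1 dist 0.0394 rot 3.6
slide [[0.0135, 0.0345, 0.0134]]
ang [-0.19, -1.42, 3.3]
```

arm_command(slide=[[0.007,0.017,0.006],[0.007,0.017,0.006],[0,0,0],[0,0,0],[0,0,0],[0,0,0],[0,0,0],[0,0,0]], angular=[[-0.1,-0.7,1.7],[-0.1,-0.7,1.7],[0,0,0],[0,0,0],[0,0,0],[0,0,0],[0,0,0],[0,0,0]], hand=[0.07,0.07,0.07,0.07,0.07,0.07,0.07,0.07])

```text
time: 33.2
tool_pos: [0.3258, -0.332, 0.0968]
tcp_rot: [-2.872, 1.266, 0.013]
wrist_force: [0.2, -0.2, -0.4]
width: 0.819
```

```bash
python3 - <<'E'
from h import *
st();c=bot.get_calibration('wrist');im=bot.read_camera('wrist');cv2.imwrite('pics/w17.png',im[:,:,::-1])
for b in blobs(im,'blue',400)[:3]: print(b.mean(0).round(),rect(c,b,.02))
plan([.329,-.329,.011],Rdown(-47))
E
```

```text
t 33.2 tcp [ 0.3258 -0.332   0.0968] deck [-0.0363 -0.3907  0.0846] F [ 0.23 -0.16 -0.44] Fdeck [ 0.08 -0.08 -0.51] w 0.07 q [-0.85  0.01  2.17 -0.    0.97  1.55]
[311. 245.] (array([ 0.32880862, -0.32975903]), [49.84822463989258, 97.58292388916016], np.float32(132.99716))
[531. 112.] (array([ 0.29463522, -0.46438831]), [13.353267669677734, 87.95211791992188], np.float32(86.03342))
rows 2 dist 0.086 rot 0.76
slide [[0.0003, -0.0022, 0.043], [0.0002, -0.0022, 0.043]]
ang [0.02, 0.24, -0.29]
```

View pics/w17.png

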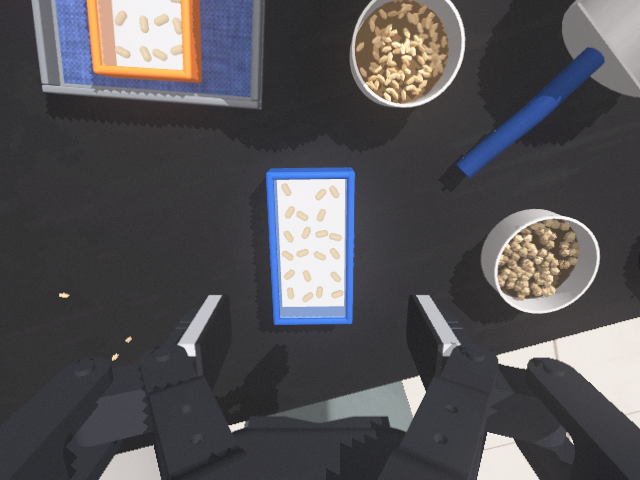

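Blue at (0.3288,-0.3298); descend, correcting y.

arm_command(slide=[[0,-0.002,0.025],[0,-0.002,0.025],[0,0,0.015],[0,0,0.01],[0,0,0.008],[0,0,0.003],[0,0,0],[0,0,0]], angular=[[0,0.2,-0.3],[0,0,0],[0,0,0],[0,0,0],[0,0,0],[0,0,0],[0,0,0],[0,0,0]], hand=[0.07,0.07,0.07,0.07,0.07,0.07,0.07,0.07])

```text
time: 34.05
tool_pos: [0.3322, -0.3307, 0.0118]
tcp_rot: [2.878, -1.254, 0.006]
wrist_force: [0.9, 0.6, -0.1]
width: 0.821
```

```bash
python3 - <<'E'
from h import *
st();plan([.329,-.3295,.011],Rdown(-47))
E
```

```text
t 34.05 tcp [ 0.3322 -0.3307  0.0118] deck [-0.0628 -0.3876  0.0036] F [ 0.88  0.62 -0.1 ] Fdeck [ 0.57  0.85 -0.34] w 0.0701 q [-0.84  0.14  2.23 -0.    0.77  1.56]
rows 1 dist 0.0035 rot 0.28
slide [[-0.003, 0.0016, 0.0008]]
ang [0.04, -0.26, -0.09]
```

arm_command(slide=[[-0.002,0.0015,0],[0,0,0],[0,0,0],[0,0,0],[0,0,0],[0,0,0],[0,0,0],[0,0,0]], angular=[[0,0,0],[0,0,0],[0,0,0],[0,0,0],[0,0,0],[0,0,0],[0,0,0],[0,0,0]], hand=[0.07,0.07,0.0,0.0,0.0,0.0,0.0,0.0])

```text
time: 34.85
tool_pos: [0.3306, -0.3316, 0.0139]
tcp_rot: [2.876, -1.254, 0.012]
wrist_force: [0.9, -0.8, 0.6]
width: 0.569
```

```bash
python3 - <<'E'
from h import *
st()
E
```

```text
t 34.85 tcp [ 0.3306 -0.3316  0.0139] deck [-0.0631 -0.3889  0.0061] F [ 0.93 -0.82  0.6 ] Fdeck [ 1.27 -0.51  0.14] w 0.0486 q [-0.84  0.14  2.23 -0.    0.77  1.55]
```

arm_command(slide=[[0,0,-0.015],[0,0,-0.03],[0,0,-0.04],[0,0,-0.04],[0,0,-0.04],[0,0,0],[0,0,0],[0,0,0]], angular=[[0,0,0],[0,0,0],[0,0,0],[0,0,0],[0,0,0],[0,0,0],[0,0,0],[0,0,0]], hand=[0.0,0.0,0.0,0.0,0.0,0.0,0.0,0.0])

```text
time: 35.65
tool_pos: [0.3273, -0.3276, 0.1807]
tcp_rot: [2.88, -1.255, -0.002]
wrist_force: [0.2, -0.3, -1.3]
width: 0.568
```

```bash
python3 - <<'E'
from h import *
st()
im=bot.read_camera('wrist');cv2.imwrite('pics/w18.png',im[:,:,::-1])
plan(d2w([.050,-.076,.10]),Rdeck())
E
```

```text
t 35.65 tcp [ 0.3273 -0.3276  0.1807] deck [-0.0048 -0.3861  0.1623] F [ 0.17 -0.3  -1.32] Fdeck [-0.26 -0.24 -1.31] w 0.0485 q [-0.84 -0.1   2.11 -0.    1.13  1.55]
rows 8 dist 0.3207 rot 37.45
slide [[-0.0115, -0.0381, 0.0046], [-0.0092, -0.0387, 0.0046], [-0.0069, -0.0392, 0.0047], [-0.0045, -0.0395, 0.0049], [-0.0022, -0.0397, 0.0053], [0.0002, -0.0397, 0.0057], [0.0025, -0.0395, 0.0063], [0.0047, -0.0392, 0.007]]
ang [0.73, 2.7, -3.75]
```

View pics/w18.png

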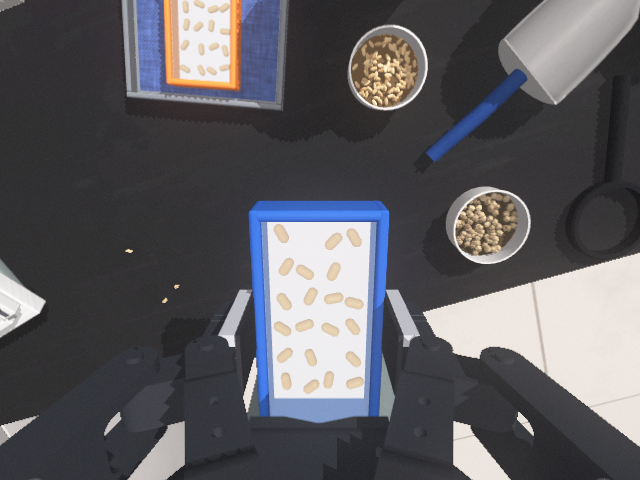

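arm_command(slide=[[-0.0115,-0.038,0.002],[-0.009,-0.0387,0.004],[-0.007,-0.039,0.0047],[-0.0045,-0.0395,0.005],[-0.002,-0.04,0.005],[0,-0.04,0.0057],[0.0025,-0.0395,0.006],[0.0047,-0.039,0.007]], angular=[[0.7,2.7,-3.75],[0.7,2.7,-3.75],[0.7,2.7,-3.75],[0.7,2.7,-3.75],[0.7,2.7,-3.75],[0.7,2.7,-3.75],[0.7,2.7,-3.75],[0.7,2.7,-3.75]], hand=[0.0,0.0,0.0,0.0,0.0,0.0,0.0,0.0])

```text
time: 36.5
tool_pos: [0.481, -0.0428, 0.1298]
tcp_rot: [3.004, -0.427, 0.564]
wrist_force: [0.4, -1.2, -1.4]
width: 0.572
```

```bash
python3 - <<'E'
from h import *
st()
plan(d2w([.0525,-.076,.06]),Rdeck())
E
```

```text
t 36.5 tcp [ 0.481  -0.0428  0.1298] deck [ 0.0368 -0.0691  0.0906] F [ 0.42 -1.2  -1.44] Fdeck [ 0.15 -1.03 -1.61] w 0.0489 q [-0.09 -0.23  2.36 -0.12  0.64  1.85]
rows 1 dist 0.0351 rot 0.89
slide [[0.016, 0.007, 0.0304]]
ang [0.01, 0.71, 0.53]
```

arm_command(slide=[[0.008,0.0035,0.01],[0.007,0.0035,0.01],[0,0,0.01],[0,0,0],[0,0,0],[0,0,0],[0,0,0],[0,0,0]], angular=[[0,0.35,0.25],[0,0.35,0.25],[0,0,0],[0,0,0],[0,0,0],[0,0,0],[0,0,0],[0,0,0]], hand=[0.0,0.0,0.0,0.0,0.0,0.0,0.0,0.0])

```text
time: 37.3
tool_pos: [0.4943, -0.0493, 0.094]
tcp_rot: [3.009, -0.423, 0.55]
wrist_force: [-0.4, 0.5, -1.0]
width: 0.564
```

```bash
python3 - <<'E'
from h import *
st()
im=bot.read_camera('wrist');cv2.imwrite('pics/w19.png',im[:,:,::-1])
plan(d2w([.0525,-.076,.0155]),Rdeck())
E
```

```text
t 37.3 tcp [ 0.4943 -0.0493  0.094 ] deck [ 0.037  -0.0715  0.052 ] F [-0.4   0.49 -0.97] Fdeck [-0.85  0.35 -0.7 ] w 0.0482 q [-0.11 -0.13  2.36 -0.12  0.56  1.84]
rows 1 dist 0.0399 rot 1.41
slide [[0.0161, 0.0048, 0.0363]]
ang [-0.07, 1.22, 0.7]
```

View pics/w19.png

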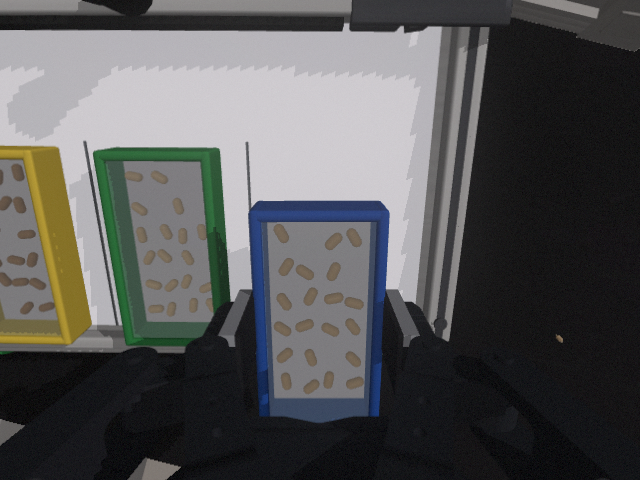

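Correct x, y, tilt at height first.

arm_command(slide=[[0.007,0.002,0],[0.007,0.002,0],[0,0,0],[0,0,0],[0,0,0],[0,0,0],[0,0,0],[0,0,0]], angular=[[0,0.6,0.35],[0,0.6,0.35],[0,0,0],[0,0,0],[0,0,0],[0,0,0],[0,0,0],[0,0,0]], hand=[0.0,0.0,0.0,0.0,0.0,0.0,0.0,0.0])

```text
time: 38.15
tool_pos: [0.5079, -0.0578, 0.1012]
tcp_rot: [2.998, -0.443, 0.59]
wrist_force: [-0.2, -0.3, -1.0]
width: 0.573
```

```bash
python3 - <<'E'
from h import *
st()
plan(d2w([.0525,-.076,.0155]),Rdeck())
E
```

```text
t 38.15 tcp [ 0.5079 -0.0578  0.1012] deck [ 0.054  -0.0758  0.0529] F [-0.15 -0.27 -0.96] Fdeck [-0.42 -0.3  -0.87] w 0.0489 q [-0.12 -0.13  2.35 -0.12  0.54  1.84]
rows 1 dist 0.0374 rot 0.28
slide [[-0.0016, 0.0003, 0.0374]]
ang [-0.08, -0.24, -0.1]
```

arm_command(slide=[[-0.001,0,0.01],[-0.001,0,0.01],[0,0,0.009],[0,0,0.005],[0,0,0],[0,0,0],[0,0,0],[0,0,0]], angular=[[0,-0.2,0],[0,0,0],[0,0,0],[0,0,0],[0,0,0],[0,0,0],[0,0,0],[0,0,0]], hand=[0.0,0.0,0.0,0.0,0.0,0.0,0.0,0.0])

```text
time: 38.95
tool_pos: [0.5193, -0.061, 0.0665]
tcp_rot: [3.0, -0.443, 0.58]
wrist_force: [-5.4, 1.2, 5.7]
width: 0.569
```

```bash
python3 - <<'E'
from h import *
st()
plan(d2w([.0525,-.076,.0155]),Rdeck())
E
```

```text
t 38.95 tcp [ 0.5193 -0.061   0.0665] deck [ 0.052  -0.0755  0.0163] F [-5.38  1.19  5.66] Fdeck [-2.97 -0.41  7.3 ] w 0.0486 q [-0.12 -0.04  2.35 -0.14  0.46  1.85]
rows 1 dist 0.0011 rot 0.15
slide [[0.0005, 0.0005, 0.0008]]
ang [-0.04, 0.11, -0.09]
```

Seated (7 N). Release and retreat.

arm_command(slide=[[0,0,0],[0,0,0],[0,0,0],[0,0,-0.01],[0,0,-0.03],[0,0,-0.04],[0,0,-0.03],[0,0,0]], angular=[[0,0,0],[0,0,0],[0,0,0],[0,0,0],[0,0,0],[0,0,0],[0,0,0],[0,0,0]], hand=[0.056,0.06,0.062,0.062,0.062,0.062,0.062,0.062])

```text
time: 39.75
tool_pos: [0.4787, -0.0489, 0.1723]
tcp_rot: [3.001, -0.443, 0.578]
wrist_force: [0.5, -0.4, 0.4]
width: 0.724
```

```bash
python3 - <<'E'
from h import *
st();c=bot.get_calibration('wrist');im=bot.read_camera('wrist');cv2.imwrite('pics/w20.png',im[:,:,::-1])
for col in ('green','yellow','blue'):
  for b in blobs(im,col,400,vmin=35)[:1]: print(col,rectdeck(c,b))
t=bot.read_camera('top');ct=bot.get_calibration('top')
cv2.imwrite('pics/t20.png',t[:,:,::-1])
for b in blobs(t,'orange',150)[:2]: print(b.mean(0).round(),rect(ct,b,.02))
plan(d2w([.156,0,.10]),Rdeck())
E
```

```text
t 39.75 tcp [ 0.4787 -0.0489  0.1723] deck [ 0.0523 -0.0756  0.1303] F [ 0.53 -0.39  0.36] Fdeck [ 0.71 -0.22  0.11] w 0.0618 q [-0.11 -0.3   2.33 -0.1   0.74  1.82]
green (array([45.1, 11.5]), array([26.8, 88.1]), 0.2)
yellow (array([49.9, 73.3]), array([58.3, 97.9]), -0.5)
blue (array([ 48., -76.]), array([49.5, 97.2]), -0.3)
[412. 236.] (array([ 0.48574261, -0.37904242]), [50.7147102355957, 98.75628662109375], np.float32(128.94992))
rows 3 dist 0.1336 rot 0.53
slide [[0.0355, -0.0254, 0.0088], [0.0355, -0.0254, 0.0089], [0.0355, -0.0254, 0.009]]
ang [0.0, 0.17, -0.03]
```

View pics/w20.png

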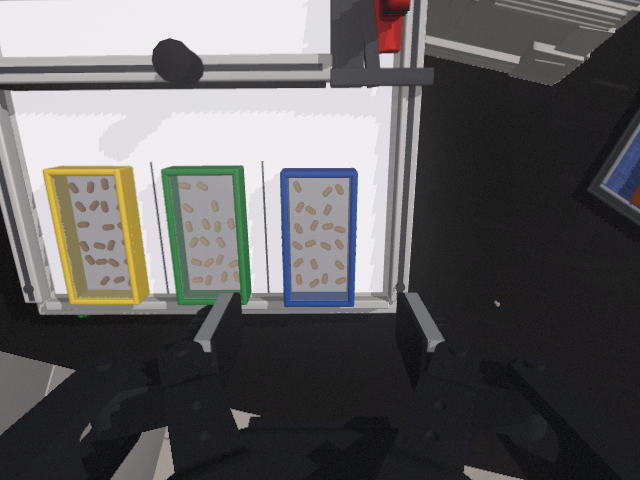

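arm_command(slide=[[0.0355,-0.025,0.008],[0.0355,-0.025,0.009],[0.0355,-0.026,0.009],[0,0,0],[0,0,0],[0,0,0],[0,0,0],[0,0,0]], angular=[[0,0.2,0],[0,0.2,0],[0,0.2,0],[0,0,0],[0,0,0],[0,0,0],[0,0,0],[0,0,0]], hand=[0.05,0.05,0.05,0.05,0.05,0.05,0.05,0.05])

```text
time: 40.65
tool_pos: [0.5966, -0.0074, 0.1666]
tcp_rot: [3.0, -0.445, 0.547]
wrist_force: [-0.5, 0.8, 0.5]
width: 0.583
```

```bash
python3 - <<'E'
from h import *
st();c=bot.get_calibration('wrist');im=bot.read_camera('wrist');cv2.imwrite('pics/w21.png',im[:,:,::-1])
print(proj(c,d2w([.156,0,.049])))
plan(d2w([.156,0,.036]),Rdeck())
E
```

```text
t 40.65 tcp [ 0.5966 -0.0074  0.1666] deck [ 0.1438 -0.002   0.0871] F [-0.49  0.76  0.54] Fdeck [-0.44  0.58  0.76] w 0.0498 q [ 0.01 -0.02  2.1  -0.17  0.72  1.98]
[[313.00405584 253.01219149]]
rows 2 dist 0.0527 rot 1.35
slide [[0.0067, -0.0012, 0.0254], [0.0064, -0.0011, 0.0255]]
ang [0.22, 0.64, -0.03]
```

View pics/w21.png

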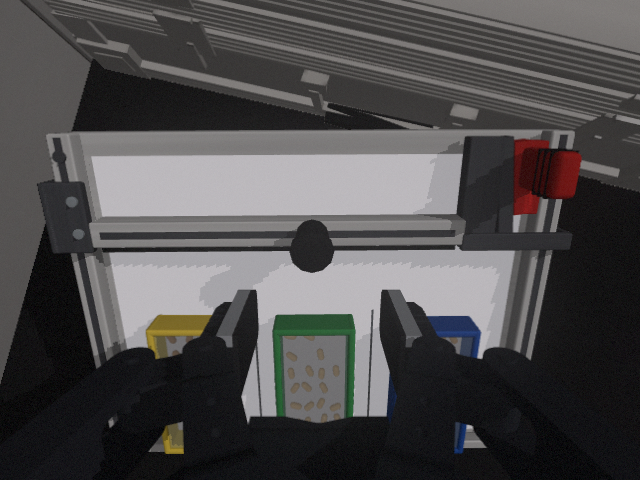

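arm_command(slide=[[0.006,-0.001,0],[0.006,-0.001,0.01],[0,0,0.015],[0,0,0.015],[0,0,0.008],[0,0,0],[0,0,0],[0,0,0]], angular=[[0.2,0.6,0],[0,0.6,0],[0,0,0],[0,0,0],[0,0,0],[0,0,0],[0,0,0],[0,0,0]], hand=[0.05,0.05,0.05,0.05,0.05,0.05,0.05,0.05])

```text
time: 41.5
tool_pos: [0.6283, -0.0157, 0.1271]
tcp_rot: [2.992, -0.445, 0.593]
wrist_force: [0.1, 0.1, -0.0]
width: 0.589
```

```bash
python3 - <<'E'
from h import *
st()
plan(d2w([.156,0,.036]),Rdeck())
E
```

```text
t 41.5 tcp [ 0.6283 -0.0157  0.1271] deck [ 0.1594 -0.0008  0.0382] F [ 0.13  0.07 -0.05] Fdeck [ 0.08  0.11 -0.09] w 0.0503 q [-0.    0.07  2.1  -0.2   0.6   2.  ]
rows 1 dist 0.0042 rot 0.5
slide [[-0.0034, -0.0008, 0.0022]]
ang [0.16, -0.45, -0.17]
```

arm_command(slide=[[-0.003,-0.0005,0.001],[0,0,0],[0,0,0],[0,0,0],[0,0,0],[0,0,0],[0,0,0],[0,0,0]], angular=[[0,0,0],[0,0,0],[0,0,0],[0,0,0],[0,0,0],[0,0,0],[0,0,0],[0,0,0]], hand=[0.05,0.0,0.0,0.0,0.0,0.0,0.0,0.0])

```text
time: 42.3
tool_pos: [0.627, -0.0133, 0.127]
tcp_rot: [2.993, -0.444, 0.6]
wrist_force: [0.6, 0.2, 0.1]
width: 0.214
```

```bash
python3 - <<'E'
from h import *
st()
E
```

```text
t 42.3 tcp [ 0.627  -0.0133  0.127 ] deck [0.1575 0.0012 0.0388] F [0.65 0.22 0.13] Fdeck [ 0.57  0.4  -0.09] w 0.0183 q [-0.    0.07  2.1  -0.2   0.6   2.01]
```

arm_command(slide=[[-0.006,0,0],[-0.008,0,0],[-0.008,0,0],[-0.008,0,0],[-0.008,0,0],[-0.006,0,0],[0,0,0],[0,0,0]], angular=[[0,0,0],[0,0,0],[0,0,0],[0,0,0],[0,0,0],[0,0,0],[0,0,0],[0,0,0]], hand=[0.0,0.0,0.0,0.0,0.0,0.0,0.0,0.0])

```text
time: 43.1
tool_pos: [0.585, -0.0009, 0.1093]
tcp_rot: [2.992, -0.443, 0.603]
wrist_force: [1.3, -0.6, -1.6]
width: 0.211
```

```bash
python3 - <<'E'
from h import *
st()
E
```

```text
t 43.1 tcp [ 0.585  -0.0009  0.1093] deck [0.1103 0.001  0.0388] F [ 1.28 -0.6  -1.6 ] Fdeck [ 0.69 -0.21 -2.01] w 0.018 q [ 0.03  0.02  2.2  -0.23  0.56  2.07]
```

arm_command(slide=[[-0.001,0,0],[-0.001,0,0],[-0.001,0,0],[-0.001,0,0],[0,0,0],[0,0,0],[0,0,0],[0,0,0]], angular=[[0,0,0],[0,0,0],[0,0,0],[0,0,0],[0,0,0],[0,0,0],[0,0,0],[0,0,0]], hand=[0.0,0.0,0.0,0.0,0.0,0.0,0.0,0.0])

```text
time: 43.9
tool_pos: [0.582, -0.0, 0.108]
tcp_rot: [2.992, -0.444, 0.604]
wrist_force: [1.7, -0.2, -0.9]
width: 0.21
```

```bash
python3 - <<'E'
from h import *
st()
E
```

```text
t 43.9 tcp [ 0.582 -0.     0.108] deck [0.107  0.0009 0.0388] F [ 1.66 -0.24 -0.88] Fdeck [ 1.21  0.25 -1.43] w 0.0179 q [ 0.03  0.01  2.21 -0.23  0.56  2.07]
```

arm_command(slide=[[-0.001,0,0],[-0.001,0,0],[-0.001,0,0],[-0.001,0,0],[-0.001,0,0],[-0.001,0,0],[0,0,0],[0,0,0]], angular=[[0,0,0],[0,0,0],[0,0,0],[0,0,0],[0,0,0],[0,0,0],[0,0,0],[0,0,0]], hand=[0.0,0.0,0.0,0.0,0.0,0.0,0.0,0.0])

```text
time: 44.7
tool_pos: [0.5817, 0.0001, 0.1079]
tcp_rot: [2.989, -0.442, 0.62]
wrist_force: [1.7, 0.0, -0.2]
width: 0.211
```

```bash
python3 - <<'E'
from h import *
st()
c=bot.get_calibration('wrist');im=bot.read_camera('wrist');cv2.imwrite('pics/w22.png',im[:,:,::-1])
cv2.imwrite('pics/t22.png',zoom(bot.read_camera('top')[:,:,::-1],135,90,325,260,4)[:600,:800])
E
```

```text
t 44.7 tcp [5.817e-01 1.000e-04 1.079e-01] deck [0.1065 0.001  0.0388] F [ 1.66  0.02 -0.2 ] Fdeck [ 1.4   0.5  -0.78] w 0.018 q [ 0.03  0.01  2.21 -0.24  0.54  2.08]
```

View pics/w22.png

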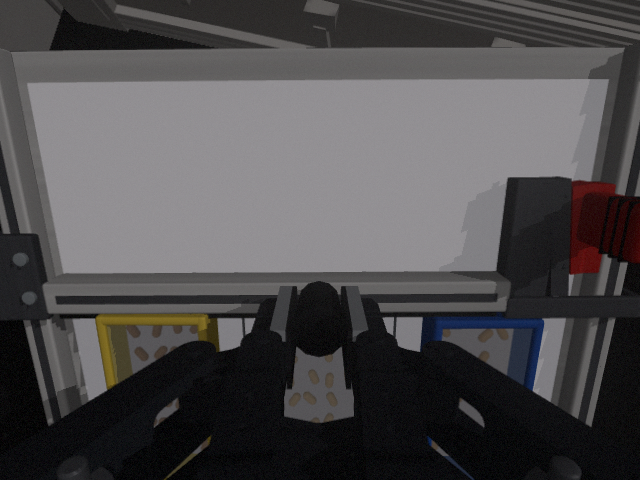

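arm_command(slide=[[0,0,0],[0,0,0],[0,0,0],[0,0,-0.02],[0,0,-0.03],[0,0,-0.02],[0,0,0],[0,0,0]], angular=[[0,0,0],[0,0,0],[0,0,0],[0,0,0],[0,0,0],[0,0,0],[0,0,0],[0,0,0]], hand=[0.05,0.05,0.05,0.05,0.05,0.05,0.05,0.05])

```text
time: 45.6
tool_pos: [0.551, 0.0083, 0.1712]
tcp_rot: [2.99, -0.442, 0.608]
wrist_force: [-1.2, 1.2, -0.7]
width: 0.586
```

```bash
python3 - <<'E'
from h import *
st()
plan(d2w([.142,-.116,.09]),Rdeck())
E
```

```text
t 45.6 tcp [0.551  0.0083 0.1712] deck [0.1008 0.     0.1094] F [-1.19  1.18 -0.74] Fdeck [-1.64  0.79 -0.13] w 0.05 q [ 0.05 -0.14  2.21 -0.21  0.7   2.05]
rows 3 dist 0.1246 rot 1.01
slide [[0.0137, 0.0386, 0.0068], [0.0137, 0.0386, 0.0067], [0.0137, 0.0387, 0.0066]]
ang [0.02, -0.33, -0.03]
```

arm_command(slide=[[0.0137,0.0386,0.006],[0.0137,0.0386,0.006],[0.0137,0.0386,0.006],[0,0,0],[0,0,0],[0,0,0],[0,0,0],[0,0,0]], angular=[[0,-0.3,0],[0,-0.3,0],[0,-0.3,0],[0,0,0],[0,0,0],[0,0,0],[0,0,0],[0,0,0]], hand=[0.045,0.045,0.045,0.045,0.045,0.045,0.045,0.045])

```text
time: 46.4
tool_pos: [0.5588, -0.1156, 0.1616]
tcp_rot: [3.003, -0.435, 0.57]
wrist_force: [0.5, -0.1, 0.0]
width: 0.53
```

```bash
python3 - <<'E'
from h import *
st()
c=bot.get_calibration('wrist');im=bot.read_camera('wrist');cv2.imwrite('pics/w23.png',im[:,:,::-1])
print(proj(c,d2w([.142,-.116,.046])), [ondeck(c,u,v,.018).round(4) for u,v in [(100,300)]])
plan(d2w([.142,-.116,.035]),Rdeck())
E
```

```text
t 46.4 tcp [ 0.5588 -0.1156  0.1616] deck [ 0.1372 -0.1165  0.0844] F [ 0.48 -0.06  0.02] Fdeck [ 0.45  0.08 -0.17] w 0.0453 q [-0.24 -0.09  2.18 -0.03  0.67  1.64]
[[316.84498236 267.80727122]] [array([0.1099, 0.0113, 0.018 ])]
rows 2 dist 0.0497 rot 0.56
slide [[0.0027, -0.0002, 0.0247], [0.0026, -0.0002, 0.0247]]
ang [-0.02, 0.26, 0.11]
```

View pics/w23.png

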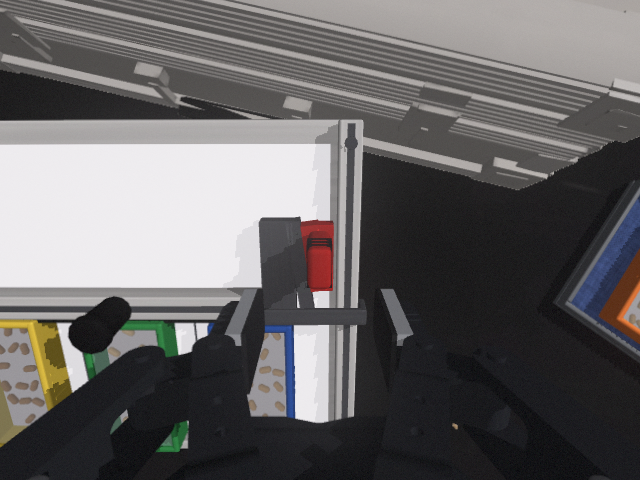

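arm_command(slide=[[0.002,0,0.02],[0.002,0,0.02],[0,0,0.01],[0,0,0],[0,0,0],[0,0,0],[0,0,0],[0,0,0]], angular=[[0,0.2,0],[0,0,0],[0,0,0],[0,0,0],[0,0,0],[0,0,0],[0,0,0],[0,0,0]], hand=[0.045,0.045,0.045,0.045,0.045,0.045,0.045,0.045])

```text
time: 47.25
tool_pos: [0.5824, -0.1179, 0.1192]
tcp_rot: [3.002, -0.425, 0.584]
wrist_force: [1.0, -0.2, 0.3]
width: 0.525
```

```bash
python3 - <<'E'
from h import *
st()
plan(d2w([.142,-.116,.036]),Rdeck())
E
```

```text
t 47.25 tcp [ 0.5824 -0.1179  0.1192] deck [ 0.1429 -0.1119  0.0364] F [ 1.01 -0.19  0.28] Fdeck [ 1.06  0.11 -0.12] w 0.0448 q [-0.23  0.01  2.18 -0.04  0.57  1.65]
rows 1 dist 0.0042 rot 0.6
slide [[-0.001, 0.0041, 0.0003]]
ang [-0.21, -0.02, 0.56]
```

arm_command(slide=[[0,0.004,0],[0,0,0],[0,0,0],[0,0,0],[0,0,0],[0,0,0],[0,0,0],[0,0,0]], angular=[[-0.2,0,0.5],[0,0,0],[0,0,0],[0,0,0],[0,0,0],[0,0,0],[0,0,0],[0,0,0]], hand=[0.045,0.045,0.0,0.0,0.0,0.0,0.0,0.0])

```text
time: 48.05
tool_pos: [0.5817, -0.1227, 0.121]
tcp_rot: [2.997, -0.44, 0.587]
wrist_force: [-1.6, -0.2, 0.5]
width: 0.129
```

```bash
python3 - <<'E'
from h import *
st()
E
```

```text
t 48.05 tcp [ 0.5817 -0.1227  0.121 ] deck [ 0.1442 -0.1166  0.0377] F [-1.61 -0.17  0.48] Fdeck [-1.2  -0.63  1.  ] w 0.011 q [-0.24  0.01  2.18 -0.04  0.57  1.65]
```

arm_command(slide=[[-0.003,0.0004,0],[-0.003,0.0004,0],[-0.003,0.0004,0],[-0.003,0.0004,0],[-0.001,0.0002,0],[0,0,0],[0,0,0],[0,0,0]], angular=[[0,0,0],[0,0,0],[0,0,0],[0,0,0],[0,0,0],[0,0,0],[0,0,0],[0,0,0]], hand=[0.0,0.0,0.0,0.0,0.0,0.0,0.0,0.0])

```text
time: 48.85
tool_pos: [0.5698, -0.121, 0.1162]
tcp_rot: [2.996, -0.44, 0.591]
wrist_force: [0.8, -0.5, -0.3]
width: 0.128
```

```bash
python3 - <<'E'
from h import *
st()
E
```

```text
t 48.85 tcp [ 0.5698 -0.121   0.1162] deck [ 0.1314 -0.1185  0.0378] F [ 0.81 -0.51 -0.33] Fdeck [ 0.73 -0.26 -0.65] w 0.0109 q [-0.24 -0.01  2.21 -0.04  0.55  1.65]
```

arm_command(slide=[[-0.002,0.0003,0],[-0.002,0.0003,0],[-0.002,0.0003,0],[-0.002,0.0003,0],[-0.003,0.0004,0],[-0.003,0.0004,0],[-0.003,0.0004,0],[-0.003,0.0004,0]], angular=[[0,0,0],[0,0,0],[0,0,0],[0,0,0],[0,0,0],[0,0,0],[0,0,0],[0,0,0]], hand=[0.0,0.0,0.0,0.0,0.0,0.0,0.0,0.0])

```text
time: 49.65
tool_pos: [0.5652, -0.1203, 0.1147]
tcp_rot: [2.986, -0.438, 0.641]
wrist_force: [14.2, -2.3, -8.5]
width: 0.123
```

```bash
python3 - <<'E'
from h import *
st()
E
```

```text
t 49.65 tcp [ 0.5652 -0.1203  0.1147] deck [ 0.1266 -0.119   0.0381] F [14.24 -2.26 -8.48] Fdeck [ 10.07   1.93 -13.22] w 0.0105 q [-0.24 -0.03  2.24 -0.03  0.51  1.64]
```

arm_command(slide=[[-0.003,0.0004,0],[-0.004,0.0006,0],[-0.004,0.0006,0],[-0.004,0.0006,0],[0,0,0],[0,0,0],[0,0,0],[0,0,0]], angular=[[0,0,0],[0,0,0],[0,0,0],[0,0,0],[0,0,0],[0,0,0],[0,0,0],[0,0,0]], hand=[0.0,0.0,0.0,0.0,0.0,0.0,0.05,0.05])

```text
time: 50.45
tool_pos: [0.5639, -0.1199, 0.1141]
tcp_rot: [2.977, -0.436, 0.682]
wrist_force: [0.7, 0.7, 1.2]
width: 0.453
```

```bash
python3 - <<'E'
from h import *
st()
E
```

```text
t 50.45 tcp [ 0.5639 -0.1199  0.1141] deck [ 0.1251 -0.1191  0.038 ] F [0.65 0.69 1.22] Fdeck [0.85 0.84 0.97] w 0.0387 q [-0.25 -0.04  2.26 -0.03  0.47  1.64]
```

Released; lift off and look.

arm_command(slide=[[0,0,0],[0,0,-0.02],[0,0,-0.03],[0,0,-0.03],[-0.02,-0.03,-0.03],[-0.02,-0.04,-0.03],[-0.02,-0.04,-0.02],[0,0,0]], angular=[[0,0,0],[0,0,0],[0,0,0],[0,0,0],[0,0,0],[0,0,0],[0,0,0],[0,0,0]], hand=[0.05,0.05,0.05,0.05,0.05,0.05,0.05,0.05])

```text
time: 51.25
tool_pos: [0.4724, 0.0216, 0.2357]
tcp_rot: [2.98, -0.447, 0.678]
wrist_force: [-0.2, -0.5, -0.1]
width: 0.583
```

arm_command(slide=[[0,0,0],[0,0,0],[0,0,0],[0,0,0],[0,0,0],[0,0,0],[0,0,0],[0,0,0]], angular=[[0,-2.5,0],[0,-2.5,0],[0,0,0],[0,0,0],[0,0,0],[0,0,0],[0,0,0],[0,0,0]], hand=[0.05,0.05,0.05,0.05,0.05,0.05,0.05,0.05])

```text
time: 52.05
tool_pos: [0.4696, 0.022, 0.2334]
tcp_rot: [3.02, -0.445, 0.544]
wrist_force: [-1.1, -0.3, -0.4]
width: 0.587
```

```bash
python3 - <<'E'
from h import *
import pickle
st()
c=bot.get_calibration('wrist');im=bot.read_camera('wrist');cv2.imwrite('pics/w24.png',im[:,:,::-1]);pickle.dump(c,open('w24.pkl','wb'))
for col in ('green','yellow','blue'):
  for b in blobs(im,col,400,vmin=35)[:1]: print(col,rectdeck(c,b))
cv2.imwrite('pics/w24z.png',zoom(im[:,:,::-1],100,20,500,320,2))
E
```

```text
t 52.05 tcp [0.4696 0.022  0.2334] deck [ 0.0482 -0.0103  0.1977] F [-1.06 -0.3  -0.35] Fdeck [-0.99 -0.59  0.02] w 0.0501 q [ 0.08 -0.36  2.25 -0.15  0.92  2.01]
green (array([43.4, -0.2]), array([48.6, 84.4]), 0.3)
yellow (array([49.1, 75.3]), array([52.8, 96.1]), -0.4)
blue (array([ 47.3, -75.5]), array([50.7, 95.7]), 0.0)
```

View pics/w24.png

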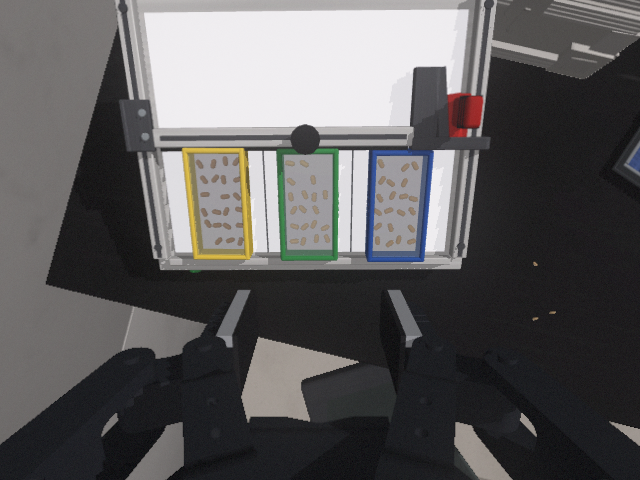

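View pics/w24z.png

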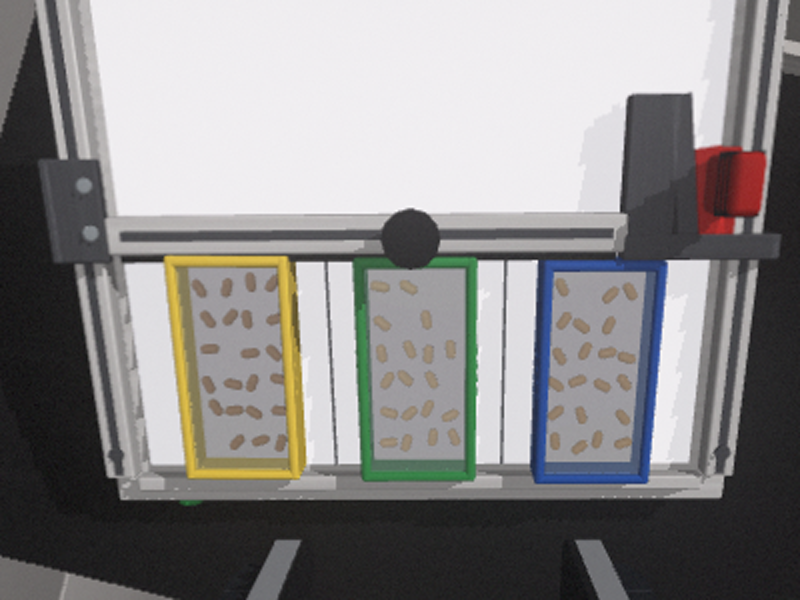

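```bash
python3 - <<'E'
from h import *
import pickle
c=pickle.load(open('w24.pkl','rb'))
on=lambda p,z:(ondeck(c,p[0]/2+99.75,p[1]/2+19.75,z)*1000).round(1)
print('tab',[on(p,.046) for p in [(722,152),(765,152),(758,216),(717,214)]])
print('bar low edge top z18',[on(p,.018) for p in [(140,257),(330,258),(500,259),(615,258)]])
print('bar up edge z18',[on(p,.018) for p in [(110,218),(620,213)]])
print('knob',on((410,238),.049))
print('ledge inner z0',[on(p,0) for p in [(330,466),(505,466)]], 'ledge front z9',[on(p,.0) for p in [(120,498),(722,497)]])
for n,ps in dict(Y=[(165,257),(289,257),(300,478),(188,478)],G=[(355,258),(476,258),(474,481),(363,481)],B=[(538,262),(666,262),(648,483),(532,483)]).items(): print(n,[on(p,.02) for p in ps])
E
```

```text
tab [array([ 134.9, -109.3,   46. ]), array([ 134.9, -124.4,   46. ]), array([ 113.3, -124.7,   46. ]), array([ 114. , -109.8,   46. ])]
bar low edge top z18 [array([ 96.8, 111.6,  18. ]), array([96.1, 34.5, 18. ]), array([ 95.5, -34.1,  18. ]), array([ 95.9, -80.3,  18. ])]
bar up edge z18 [array([112.1, 121.8,  18. ]), array([113.3, -81.1,  18. ])]
knob [106.    0.6  49. ]
ledge inner z0 [array([-0.5, 41.7,  0. ]), array([ -0.4, -39.8,   0. ])] ledge front z9 [array([-16.8, 142.6,   0. ]), array([ -16. , -142.3,    0. ])]
Y [array([ 96.9, 100.7,  20. ]), array([96.8, 50.7, 20. ]), array([ 1.5, 52. , 20. ]), array([  1.4, 101.6,  20. ])]
G [array([96.3, 24.1, 20. ]), array([ 96.1, -24.4,  20. ]), array([  0.1, -24.7,  20. ]), array([ 0.1, 24.2, 20. ])]
B [array([ 94.5, -49.2,  20. ]), array([  94.5, -100.4,   20. ]), array([  -0.8, -101.2,   20. ]), array([ -0.8, -50.2,  20. ])]
```

```bash
python3 - <<'E'
from h import *
t=bot.read_camera('top');ct=bot.get_calibration('top');cv2.imwrite('pics/t25.png',t[:,:,::-1])
for b in blobs(t,'orange',150)[:2]: print(b.mean(0).round(),rect(ct,b,.02))
E
```

```text
[412. 236.] (array([ 0.48574261, -0.37904242]), [50.7147102355957, 98.75628662109375], np.float32(128.94992))
```

View pics/t25.png

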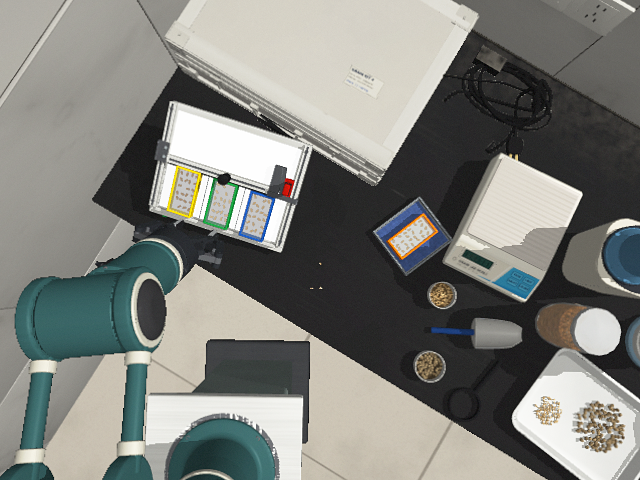

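```bash
python3 - <<'E'
from h import *
print(bot.finish_job());st()
E
```

```text
the job is handed in; nothing more can be done
None
the job is handed in; nothing more can be done
```

The dishes are changed and the job is handed in; it ran about 52 s and gives no verdict, so what follows is from my own last checks. I freed the wedge, raised the bar, laid the orange dish in the tray, set yellow, green and blue side by side on the panel, brought the bar down and jammed the wedge.

**What the last pictures and readings showed**
- **Orange dish:** it lies in the tray, about 2 mm from the tray's centre, and did not move after I set it down.
- **Tins:** both tins of grain stand where they were.
- **Bar and wedge:** the knob is at deck x ≈ 106 mm, which puts the bar joint at about 0.008. The wedge tab is within about 2 mm of its original jammed position. The last push on the wedge read about 10 N along the slope, and I pushed a little further after that reading.
- **Dishes on the panel:** the lower ends read +1.5 mm for yellow, 0.1 mm for green and −0.8 mm for blue. Blue cannot really be past the ledge, so this spread is probably camera error, though yellow may sit 1–2 mm off the ledge, which is within the 4.5 mm allowed.

**Checks that disagreed or could not be made**
- The automatic colour outlines for green came out too short in the dark wrist pictures, so I used its corners read by eye instead.
- The force of the wedge on the rail after I let go could not be measured directly.

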